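# Pack the salami crate and bolt it into the dispatch dock

## Task

Pack the crate for dispatch: draw the dock's bolt fully back and lay every salami bar that is on the bench in the crate. Once all the bars are in, slide the crate along the bench, without lifting it, into the dock until its nose rests against the end stop, then push the bolt fully home through the crate's keeper. Leave the small label roll, the yellow tape roll, the scanner and the tub where they stand.

Things in the scene. Friction and masses are not known exactly. Their poses are not given: they have to be found in the camera images.
- bar1: a square-pressed salami bar: dark red block with rounded edges and a white paper label round the middle, 110 x 36 x 30 mm, 0.11 kg; origin in the centre of its underside, x along its length, z up. It starts lying flat on the bench right of the crate; three to five of bar1..bar5 are present, the rest are absent (None)
- bar2: a square-pressed salami bar: dark red block with rounded edges and a white paper label round the middle, 110 x 36 x 30 mm, 0.11 kg; origin in the centre of its underside, x along its length, z up. It starts lying flat on the bench right of the crate; three to five of bar1..bar5 are present, the rest are absent (None)
- bar3: a square-pressed salami bar: dark red block with rounded edges and a white paper label round the middle, 110 x 36 x 30 mm, 0.11 kg; origin in the centre of its underside, x along its length, z up. It starts lying flat on the bench right of the crate; three to five of bar1..bar5 are present, the rest are absent (None)
- bar4: a square-pressed salami bar: dark red block with rounded edges and a white paper label round the middle, 110 x 36 x 30 mm, 0.11 kg; origin in the centre of its underside, x along its length, z up. It starts lying flat on the bench right of the crate; three to five of bar1..bar5 are present, the rest are absent (None)
- bar5: a square-pressed salami bar: dark red block with rounded edges and a white paper label round the middle, 110 x 36 x 30 mm, 0.11 kg; origin in the centre of its underside, x along its length, z up. It starts lying flat on the bench right of the crate; three to five of bar1..bar5 are present, the rest are absent (None)
- crate: the loose light grey crate, open on top, 0.26 to 0.40 kg empty: outside 134 (x) x 260 (y) x 70 mm high, walls and floor 5 mm. Origin in the centre of its underside; its +y end (nose) faces the dock, its -y end has the grip plate, its -x side (towards the robot) the keeper. Four bars fit on its floor in two rows of two, lengthwise along y; a fifth lies crosswise on top of them
- crate_grip (a point): the grip plate, an upright light grey plate on top of the crate's -y end wall, for pulling, pushing or steering the crate: 60 mm wide (crate x), 10 mm thick (crate y), rising from 70 to 100 mm above the bench; this point is in its middle, 88 mm up
- crate_nose (a point): centre of the outer face of the crate's +y end wall, 130 mm from the crate's origin, 35 mm up; axes as the crate's
- keeper (a point): centre of the mouth of the keeper, a steel box eye on the crate's -x side: hole 22 x 22 mm, running 35 mm in crate +x from this mouth to the crate's wall; 48 mm above the bench, 102 mm from the crate's origin in -x and 60 mm in -y. The eye is 38 mm wide and 29 to 67 mm above the bench, so it passes over the rails. Axes as the crate's
- dock: the dock, fixed on the bench at the left: two steel rails (25 mm high, 10 mm thick, 144 mm clear between) along dock y, straight from 87 mm before the origin, flared from 142 mm before it (the mouth), and an end stop 60 mm high across the +y end. Origin on the bench midway between the rails. The crate slides in along dock +y; with its nose at the stop its origin is 1 mm past this one in y
- bolt_carrier (a point): top centre of the bolt's carrier, a fixed dark steel block outside the dock's -x rail: 112 (dock x) x 50 (dock y) mm, 36 mm high, 174 mm from the dock's origin in -x and 60 mm in -y; two guide straps on it reach 61 mm high. Axes as the dock's
- dock_stop (a point): centre of the end stop's inner face, where the crate's nose comes to rest, 35 mm up, 131 mm from the dock's origin; axes as the dock's
- bolt (a joint): the sliding bolt's travel in m: 0 = drawn fully back (tip clear of the keeper's path by about 12 mm), 0.042 = fully home against its end stop. It slides along dock +x, stays where it is left, friction about 2.5 N. It starts shot out 26 to 42 mm, in the way of the keeper
- bolt_tip (a point): end of the round steel bolt rod (12 mm diameter, 48 mm above the bench), which enters the keeper's hole when pushed along dock +x; axes as the dock's
- bolt_knob (a point): the bolt's upright steel knob, 12 mm (dock x) x 16 mm (dock y), its top 100 mm above the bench; this point is on its axis 88 mm up, 71 mm behind the bolt's tip, and moves with the bolt. Clear all round above 61 mm; pinch it from above or push it
- label_roll: bystander: small white label roll standing among the bars, 52 mm across, 28 mm high; origin in the centre of its underside
- tape_roll_a: bystander: yellowish tape roll, 100 mm across, 48 mm high, beyond the bars; origin under its centre
- scanner: bystander: black hand scanner in its cradle, 130 x 85 mm foot, 150 mm high, near the robot; origin under its foot
- glue_tub: bystander: white round tub with a grey lid, 68 mm across, 112 mm high, near the robot; origin under its centre
Things that resemble listed ones, but are neither listed nor needed, are in the scene too. Leave any purple look-alike of the bar3 alone.

How it is judged:
By the outcome, as a careful person would: the job done as asked, in the order asked, and still so for the second after the job is handed in, with the robot touching nothing.
Of bar1, bar2, bar3, bar4, bar5 only 3 to 5 are there at a start; the rules pass over those that are not, and their reading is None.
At some moment in a run one of bar1, bar2, bar3, bar4, bar5 may be knocked a few centimetres aside while the robot is not near it.
Once in a run the grip may slacken for a moment while it holds something.
It also fails if it takes over 210 s, if anything falls off the work surface, if the arm or the gripper's body presses on something with over 40 N, if the wrist force passes 120 N, or if a joint passes its speed limit or range.

## Robot

A 6-joint arm with a two-finger parallel gripper is mounted at the origin on the work surface. World frame = base frame: x ahead of the robot, y to its left, z up, the work surface at z = 0. Lengths are in mm, angles in degrees, forces in N, time in s.
With the tool pointing down it reaches from about 300 to 850 mm from the base axis. Payload 4.2 kg.
Tool frame: the origin (TCP) lies midway between the tips of the shut fingers; the grasp point (between the pads) lies 19 mm behind it (env.grip_point_offset is the distance from the TCP to the grasp point, in mm); z points along the fingers, x is the direction in which the jaws open and shut, and the axes are right-handed (so a half turn about z gives the same grasp; the last joint's range is limited). The gripper opens to 91 mm and grips with 3 to 60 N. Pads are 32 mm wide; open, the fingers measure 118 mm over their backs; the gripper's body (76 mm by 178 mm) begins 60 mm behind the grasp point.
Start: joints at [70.015, 18.312, 89.639, -0, 72.044, -1.146], TCP at [185.676, 544.216, 181.276] pointing down, gripper open.
Joint ranges: [-177.97, 177.97], [-48.28, 115.42], [12.27, 149.76], [-77.06, 257.06], [2.81, 150.46], [-146.56, 146.56]. Speed limits (degrees/s): [147.25, 147.25, 180, 180, 180, 180].

## Interface

Orientations are given as [roll, pitch, yaw] about the fixed x, y, z axes, in that order (R = Rz(yaw) Ry(pitch) Rx(roll)).
In Python, from workcell import env gives the robot as it stands.
- The arm moves only by the shell command python3 -m pendant 'ROWS' [FORCE]. ROWS is JSON, a list of rows, each an object with "xyz": the shift along the tool's x, y, z in m, a list of three; "roll": the turn about the tool's z in degrees; "jaw": the closure, from 0 (fully open) to 1 (shut). A call has exactly 8 rows; each row is the pose to reach, as a shift and turn from the pose commanded when the call began, along the tool's axes at that moment; what a row does not reach only later rows make up. A row lasts 1/8 s, in which the tool goes at most 62.5 mm and 10.7 degrees, less where a joint would pass 70% of its speed; a pose out of reach is approached as far as the arm can. A call with a gripper value outside its range is refused whole. The fingers move at their own pace and stop on an object; FORCE is the grip in N (left out, the last holds). Time passes only in rows, so rows that repeat a pose let the fingers close, or fill a call up. It gives the time, the measured TCP pose, the force and the opening at its end, in the units of the state.
- env.state(): the state, without advancing time (a new reading comes with each control period).
- env.grab_frame(name): name is "side" or "top" or "wrist"; returns (picture, depth): 420x560x3 uint8, blue, green, red; 420x560 float32, mm along the optical axis (not along the pixel's ray), 0 where there is no reading.
- env.camera_params(name): a dict with "camera_matrix" (3x3 intrinsics, pixels), "cam_to_world" (4x4, takes a point from camera to world coordinates); the wrist camera has in their place "hand_eye" (4x4, takes a point from camera to tool coordinates, whose origin is the TCP and whose axes are the tool frame's). Camera axes: x right, y up, looking along -z (the intrinsics and any distortion apply to the point x, -y, -z); pixel columns grow to the right and rows downward; lengths in mm; the calibration is good to about 2 mm. A picture is of the moment at which its call begins: read the wrist's pose just before it. camera_params takes no time and is no camera call.
- env.job_done(): hands the job in, once; it reports no verdict.
The state is a dict: "time_s": time; "qpos": joint angles; "qvel": joint speeds; "effort": joint torques, N m; "ee_pos": TCP position; "ee_rot": TCP orientation; "force": force on the tool from outside, world axes, zero at the start; "torque": the same for the moment, N m; "gripper_width": finger opening in mm.
Only numpy, scipy, OpenCV 4.12 (cv2) and the standard library are available. Lean on these libraries where they do the work, as an engineer would, in place of code of your own. Each camera call takes 0.05 s, during which the arm holds its last target. There are 200 camera calls.

## Working session

There is one attempt and no reset: what is moved stays moved. The work goes in short steps, Python scripts to look and compute and a shell command to move; the robot and the scene stay as the last step left them, time stands still between calls to the robot, and variables do not carry over. Pictures are saved under pics/ and viewed, about 12 in all and at most 16, crops included, and the job is handed in when it is done.

```bash
ls; mkdir -p pics; cat > h.py <<'E'
from workcell import env
import numpy as np, cv2
from scipy.spatial.transform import Rotation as R
def cam(n):
    st=env.state(); im,d=env.grab_frame(n); p=env.camera_params(n)
    if 'cam_to_world' in p: T=np.array(p['cam_to_world'])
    else:
        W=np.eye(4); W[:3,:3]=R.from_euler('xyz',st['ee_rot'],degrees=True).as_matrix(); W[:3,3]=st['ee_pos']
        T=W@np.array(p['hand_eye'])
    return im,d,np.array(p['camera_matrix']),T,p
def ray(K,T,u,v,z):
    q=np.linalg.inv(K)@[u,v,1]; dr=T[:3,:3]@[q[0],-q[1],-q[2]]; o=T[:3,3]
    return o+dr*(z-o[2])/dr[2]
def pts(d,K,T):
    v,u=np.mgrid[:d.shape[0],:d.shape[1]]
    x=(u-K[0,2])/K[0,0]*d; y=(v-K[1,2])/K[1,1]*d
    P=np.stack([x,-y,-d],-1)@T[:3,:3].T+T[:3,3]; P[d==0]=np.nan
    return P
E
python3 - <<'E'
from h import *
for n in ['top','side','wrist']:
    im,d,K,T,p=cam(n); cv2.imwrite(f'pics/a_{n}.png',im); np.savez(f'a_{n}.npz',im=im,d=d,K=K,T=T)
    print(n,K.tolist(),T.round(2).tolist(),[k for k in p])
print(env.state())
E
```

```text
pics
top [[505.64381932520035, 0.0, 287.0777747420006], [0.0, 505.64381932520035, 212.75773685692934], [0.0, 0.0, 1.0]] [[0.0, 1.0, -0.09, 384.64], [-1.0, 0.0, -0.02, 32.82], [-0.02, 0.09, 1.0, 1383.58], [0.0, 0.0, 0.0, 1.0]] ['camera_matrix', 'cam_to_world']
side [[400.7738861302593, 0.0, 277.3490599730305], [0.0, 400.7738861302593, 210.69603973001384], [0.0, 0.0, 1.0]] [[0.85, 0.37, -0.38, 95.3], [-0.53, 0.58, -0.62, -591.95], [-0.01, 0.73, 0.69, 804.52], [0.0, 0.0, 0.0, 1.0]] ['camera_matrix', 'cam_to_world']
wrist [[330.3499789194896, 0.0, 277.2588291807236], [0.0, 330.3499789194896, 207.8359583168167], [0.0, 0.0, 1.0]] [[0.32, -0.92, -0.22, 123.69], [0.95, 0.31, 0.08, 564.3], [-0.0, -0.24, 0.97, 383.27], [0.0, 0.0, 0.0, 1.0]] ['camera_matrix', 'hand_eye']
{'time_s': 0.15, 'qpos': array([ 7.00146819e+01,  1.83411829e+01,  8.96909780e+01, -1.43838194e-03,
        7.20439891e+01, -1.14412742e+00]), 'qvel': array([ 0.10341165, -0.22348867, -0.31609573, -0.06261027,  0.03782042,
        0.13842907]), 'effort': array([ 3.66411214e-04, -4.12773907e+01, -2.32156330e+01,  7.28492439e-02,
        4.32123116e-02, -8.31370949e-05]), 'ee_pos': array([185.53677751, 543.78652454, 180.62968717]), 'ee_rot': array([-1.79999847e+02,  7.61620643e-02,  7.11592538e+01]), 'force': array([ 0.28534183, -0.26344937,  0.04123575]), 'torque': array([-0.01444587, -0.02219716, -0.01950061]), 'gripper_width': 91.02786326653114}
```

View pics/a_top.png

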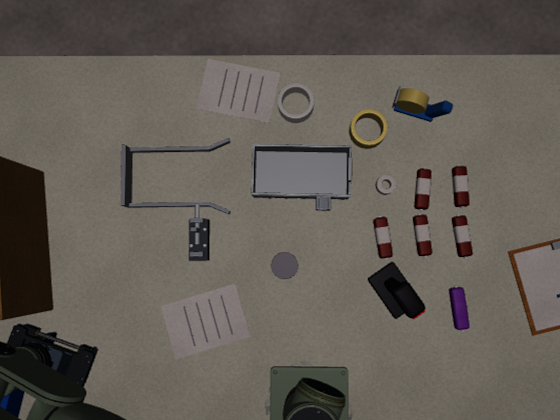

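View pics/a_side.png

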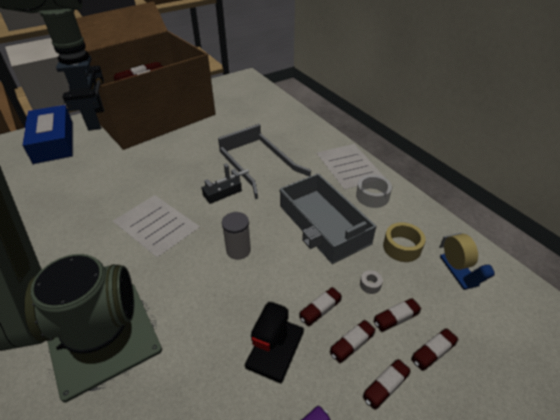

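Top view (2 pictures viewed): five dark red bars with white labels at about (383,237), (422,235), (462,236), (424,188), (460,186). The purple block at (459,308) is the look-alike and stays put; another bar is inside a carton off the bench. Crate is at (301,171), dock at left (120–230,145–212), bolt carrier at (199,240). Next I'll measure these.

```bash
cat > meas.py <<'E'
from h import *
def bars(im,d,K,T,zt=30):
    hsv=cv2.cvtColor(im,cv2.COLOR_BGR2HSV)
    P=pts(d,K,T)
    red=(((hsv[...,0]<12)|(hsv[...,0]>170))&(hsv[...,1]>110)&(hsv[...,2]>25)&(hsv[...,2]<170)).astype('u1')*255
    m=cv2.morphologyEx(red,cv2.MORPH_CLOSE,np.ones((17,17)))
    out=[]
    for c in cv2.findContours(m,cv2.RETR_EXTERNAL,cv2.CHAIN_APPROX_NONE)[0]:
        if cv2.contourArea(c)<150: continue
        k=np.zeros(m.shape,'u1'); cv2.drawContours(k,[c],-1,255,-1)
        Q=P[k>0]; Q=Q[np.isfinite(Q[:,0])]; h=np.percentile(Q[:,2],70)
        Q=Q[abs(Q[:,2]-h)<8]
        (cx,cy),(w,l),a=cv2.minAreaRect(Q[:,:2].astype('f4'))
        if w>l: w,l,a=l,w,a+90
        M=cv2.moments(c)
        out.append((round(cx),round(cy),round(h),round(w),round(l),round((a+90)%180,1),round(M['m10']/M['m00']),round(M['m01']/M['m00'])))
    return out
E
python3 - <<'E'
from meas import *
f=np.load('a_top.npz'); im,d,K,T=f['im'],f['d'],f['K'],f['T']
for b in bars(im,d,K,T): print(b,'x y h w l angle(long axis) px')
P=pts(d,K,T)
def zone(n,u0,u1,v0,v1,z0,z1):
    Q=P[v0:v1,u0:u1].reshape(-1,3); Q=Q[(Q[:,2]>z0)&(Q[:,2]<z1)]
    r=cv2.minAreaRect(Q[:,:2].astype('f4')); print(n,len(Q),np.round(r[0],1),np.round(r[1],1),round(r[2],1),Q[:,2].round().min(),Q[:,2].max().round(), cv2.boxPoints(r).round().tolist())
zone('crate rim',245,360,135,202,55,80)
zone('crate all',245,345,135,196,62,80)
zone('grip',330,362,135,202,85,115)
zone('keeper',310,340,192,220,55,80)
zone('stop',115,140,135,215,45,75)
zone('rails',132,205,140,215,15,35)
zone('rail far',132,205,140,160,15,35)
zone('rail near',132,195,195,215,15,35)
zone('carrier',180,215,212,265,26,45)
zone('knob',180,215,200,265,80,115)
zone('straps',180,215,200,265,52,70)
zone('bench',20,100,80,120,-30,30)
cv2.imwrite('pics/b.png',cv2.resize(im[130:330,100:500],None,fx=2,fy=2,interpolation=cv2.INTER_CUBIC))
cv2.imwrite('pics/c.png',cv2.resize(im[190:270,170:250],(640,640),interpolation=cv2.INTER_CUBIC))
E
```

```text
(449, -198, 32, 32, 106, 9.0, 383, 238) x y h w l angle(long axis) px
(526, -407, 31, 34, 91, 174.5, 461, 208) x y h w l angle(long axis) px
(558, -305, 31, 33, 151, 175.1, 422, 198) x y h w l angle(long axis) px
(418, 715, 189, 6, 323, 6.7, 17, 235) x y h w l angle(long axis) px
crate rim 890 [617.2  21.7] [259.8 152.5] 88.6 55.0 79.0 [[538.0, -106.0], [690.0, -110.0], [697.0, 150.0], [544.0, 154.0]]
crate all 625 [624.9  30.1] [242.6 139.6] 89.4 62.0 78.0 [[554.0, -90.0], [693.0, -92.0], [696.0, 151.0], [556.0, 152.0]]
grip 101 [ 621.3 -103.7] [10.8 58.8] 88.2 90.0 105.0 [[592.0, -108.0], [650.0, -110.0], [651.0, -99.0], [592.0, -97.0]]
keeper 268 [540.2 -39.1] [75.9 40.3] 87.7 55.0 77.0 [[519.0, -76.0], [559.0, -78.0], [562.0, -2.0], [522.0, -0.0]]
stop 371 [611.2 494.9] [162.2  15.2] 1.2 45.0 68.0 [[530.0, 501.0], [530.0, 486.0], [692.0, 489.0], [692.0, 504.0]]
rails 595 [614.3 384.7] [165.9 200.3] 1.1 15.0 33.0 [[529.0, 483.0], [533.0, 283.0], [699.0, 286.0], [695.0, 486.0]]
rail far 317 [690.5 386.1] [ 13.5 200.3] 1.1 15.0 33.0 [[682.0, 486.0], [686.0, 286.0], [699.0, 286.0], [695.0, 486.0]]
rail near 247 [536.9 395.9] [ 11.1 171.9] 1.5 15.0 33.0 [[529.0, 482.0], [534.0, 310.0], [545.0, 310.0], [540.0, 482.0]]
carrier 572 [449.5 296.2] [127.5  51.2] 1.4 26.0 45.0 [[385.0, 320.0], [386.0, 269.0], [514.0, 272.0], [513.0, 323.0]]
knob 34 [464.3 295.4] [10.4 15. ] 3.5 84.0 106.0 [[459.0, 303.0], [460.0, 288.0], [470.0, 288.0], [469.0, 303.0]]
straps 211 [465.7 296.2] [135.4  35.6] 1.8 52.0 68.0 [[398.0, 312.0], [399.0, 276.0], [534.0, 281.0], [533.0, 316.0]]
bench 3183 [837.4 706. ] [235.7 118.7] 89.9 -11.0 13.0 [[778.0, 588.0], [897.0, 588.0], [897.0, 824.0], [778.0, 824.0]]
```

View pics/b.png

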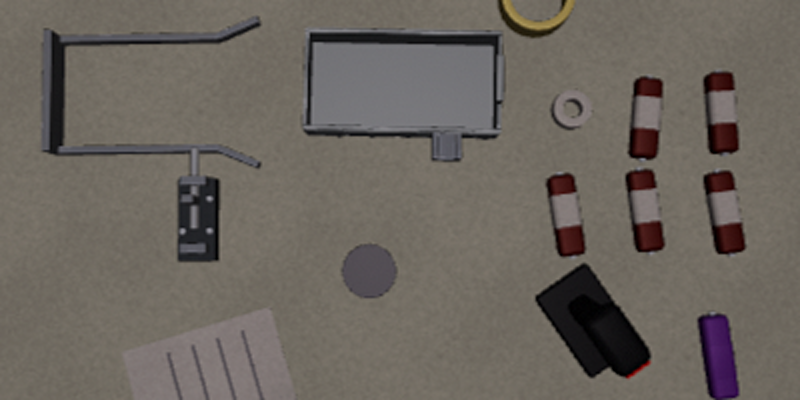

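View pics/a_wrist.png

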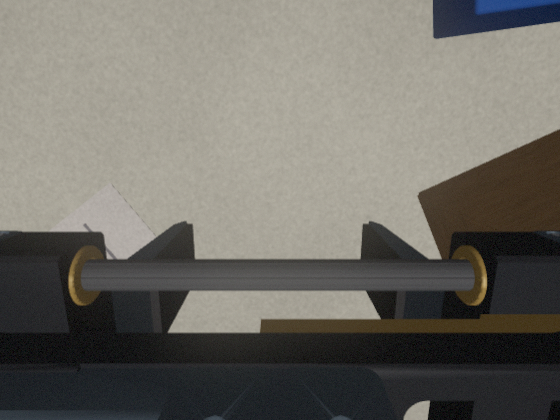

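Wrist picture (4 viewed) shows only bench, as expected at the start pose. The enlarged crop confirms five dark red labelled bars plus one purple look-alike, which I'll leave alone. First job is the bolt: its knob is at about (464,295), top at z≈100.

```bash
cat > go.py <<'E'
import sys
from h import *
st=env.state(); x,y,z,yaw=map(float,sys.argv[1:5])
r=R.from_euler('xyz',st['ee_rot'],degrees=True).as_matrix()
d=r.T@(np.array([x,y,z])-st['ee_pos'])/1000
roll=(-(yaw-st['ee_rot'][2])+180)%360-180
print('shift',d.round(4),'roll',round(roll,1),'| t',round(st['time_s'],2),'pos',st['ee_pos'].round(1),'rot',st['ee_rot'].round(1),'w',round(st['gripper_width'],1),'F',st['force'].round(1),'q6',st['qpos'][5].round())
E
python3 go.py 464 295.5 180 1.2
python3 - <<'E'
from h import *
f=np.load('a_top.npz'); im,d,K,T=f['im'],f['d'],f['K'],f['T']
import meas
for kk in (5,9):
    pass
hsv=cv2.cvtColor(im,cv2.COLOR_BGR2HSV)
red=(((hsv[...,0]<12)|(hsv[...,0]>170))&(hsv[...,1]>110)&(hsv[...,2]<170)).astype('u1')*255
n,l,s,c=cv2.connectedComponentsWithStats(red)
for i in range(1,n):
    if s[i,4]>60: print(s[i].tolist(),c[i].round(1),ray(K,T,*c[i],30).round(1)[:2])
E
```

```text
shift [-0.1451  0.3437  0.0008] roll 70.0 | t 0.15 pos [185.5 543.8 180.6] rot [-1.80e+02  1.00e-01  7.12e+01] w 91.0 F [ 0.3 -0.3  0. ] q6 -1.0
[452, 166, 15, 10, 114] [459.1 170.7] [ 628.2 -404.3]
[417, 169, 14, 10, 114] [423.6 173.5] [ 620.4 -309.1]
[454, 192, 15, 15, 200] [461.1 198.7] [ 552.1 -407.6]
[415, 194, 14, 15, 193] [421.3 201.2] [ 545.1 -301.3]
[413, 215, 15, 11, 121] [419.9 219.8] [ 495.  -296.5]
[374, 217, 14, 11, 117] [380.3 222. ] [ 488.9 -190.9]
[452, 216, 15, 11, 129] [459.  220.8] [ 492.8 -400.5]
[417, 241, 15, 15, 190] [423.8 247.9] [ 420.  -305.5]
[378, 243, 14, 15, 179] [384.7 250.1] [ 413.9 -201.8]
[456, 242, 16, 15, 198] [464.  248.8] [ 418.2 -411.5]
```

```bash
python3 -m pendant '[{"xyz":[-0.01,0.025,0],"roll":5,"jaw":0.3},{"xyz":[-0.03,0.075,0],"roll":14,"jaw":0.5},{"xyz":[-0.053,0.125,0],"roll":24,"jaw":0.5},{"xyz":[-0.076,0.18,0],"roll":34,"jaw":0.5},{"xyz":[-0.1,0.235,0],"roll":44,"jaw":0.5},{"xyz":[-0.122,0.285,0],"roll":54,"jaw":0.5},{"xyz":[-0.138,0.325,0],"roll":64,"jaw":0.5},{"xyz":[-0.145,0.344,0],"roll":70,"jaw":0.5}]' 20; python3 - <<'E'
from h import *
im,d,K,T,p=cam('wrist'); cv2.imwrite('pics/w1.png',im)
P=pts(d,K,T); m=(P[...,2]>85)&(P[...,2]<110)&(abs(P[...,0]-464)<40)&(abs(P[...,1]-295)<30)
v,u=np.where(m); print(len(u),u.mean() if len(u) else 0,v.mean() if len(u) else 0)
Q=P[m]; print(np.percentile(Q,[5,50,95],axis=0).round(1))
print(env.state()['ee_pos'],env.state()['ee_rot'],env.state()['gripper_width'])
E
```

```text
time_s: 1.15
ee_pos: [465.9, 294.0, 180.9]
ee_rot: [180.0, 0.0, 0.8]
force: [-0.4, -0.2, 0.8]
gripper_width: 45.6
245 273.9510204081633 197.83673469387756
[[458.1 291.3  90.7]
 [463.4 298.9  98.5]
 [468.7 305.3 100. ]]
[467.29468374 293.17988477 180.85732929] [ 1.79911804e+02 -7.74009789e-02  6.69977522e-01] 45.417644853858405
```

View pics/w1.png

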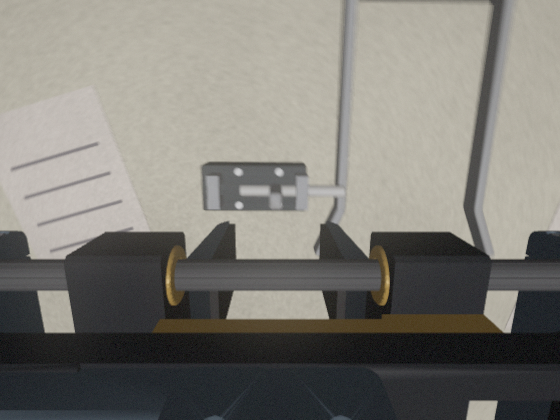

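Wrist picture (5 viewed): knob at pixel (275,198), rod running right to (345,190) across the rail; knob at x≈463.5, y≈297. I'll descend and pinch it.

```bash
python3 -m pendant '[{"xyz":[-0.003,-0.002,0.02],"roll":0,"jaw":0.5},{"xyz":[-0.003,-0.003,0.05],"roll":0,"jaw":0.5},{"xyz":[-0.003,-0.003,0.08],"roll":0,"jaw":0.5},{"xyz":[-0.003,-0.003,0.1],"roll":0,"jaw":0.5},{"xyz":[-0.003,-0.003,0.108],"roll":0,"jaw":0.5},{"xyz":[-0.003,-0.003,0.108],"roll":0,"jaw":1},{"xyz":[-0.003,-0.003,0.108],"roll":0,"jaw":1},{"xyz":[-0.003,-0.003,0.108],"roll":0,"jaw":1}]' 20; python3 go.py 464 297 72 1.2
```

```text
time_s: 2.2
ee_pos: [461.8, 299.2, 74.1]
ee_rot: [-179.9, -0.1, 1.2]
force: [-0.2, -0.4, -0.5]
gripper_width: 18.6
shift [0.0021 0.0022 0.0021] roll -0.0 | t 2.2 pos [461.8 299.2  74.1] rot [-1.799e+02 -1.000e-01  1.200e+00] w 18.6 F [-0.2 -0.4 -0.5] q6 31.0
```

```bash
python3 -m pendant '[{"xyz":[0,0,0],"roll":0,"jaw":1},{"xyz":[0,0,0],"roll":0,"jaw":1},{"xyz":[0,0,0],"roll":0,"jaw":1},{"xyz":[-0.003,0,0],"roll":0,"jaw":1},{"xyz":[-0.009,0,0],"roll":0,"jaw":1},{"xyz":[-0.016,0,0],"roll":0,"jaw":1},{"xyz":[-0.022,0,0],"roll":0,"jaw":1},{"xyz":[-0.024,0,0],"roll":0,"jaw":1}]' 20;  python3 -m pendant '[{"xyz":[-0.002,0,0],"roll":0,"jaw":1},{"xyz":[-0.003,0,0],"roll":0,"jaw":1},{"xyz":[-0.004,0,0],"roll":0,"jaw":1},{"xyz":[-0.005,0,0],"roll":0,"jaw":1},{"xyz":[-0.006,0,0],"roll":0,"jaw":1},{"xyz":[-0.007,0,0],"roll":0,"jaw":1},{"xyz":[-0.008,0,0],"roll":0,"jaw":1},{"xyz":[-0.009,0,0],"roll":0,"jaw":1}]' 20; 
```

```text
time_s: 3.2
ee_pos: [436.8, 298.3, 73.3]
ee_rot: [-180.0, 0.0, 1.2]
force: [0.9, 0.1, -0.5]
gripper_width: 0.4
time_s: 4.2
ee_pos: [428.3, 298.2, 73.3]
ee_rot: [-180.0, -0.0, 1.2]
force: [-0.4, 0.7, 0.0]
gripper_width: 0.2
```

The jaws shut to 0.2 mm, so the knob was missed. I'll look.

```bash
python3 -m pendant '[{"xyz":[0,0,-0.02],"roll":0,"jaw":1},{"xyz":[0,0,-0.05],"roll":0,"jaw":0.5},{"xyz":[0,0,-0.08],"roll":0,"jaw":0.5},{"xyz":[0,0,-0.09],"roll":0,"jaw":0.5},{"xyz":[0,0.0,-0.09],"roll":0,"jaw":0.5},{"xyz":[0,0.0,-0.09],"roll":0,"jaw":0.5},{"xyz":[0,0.0,-0.09],"roll":0,"jaw":0.5},{"xyz":[0,0.0,-0.09],"roll":0,"jaw":0.5}]' 20
python3 - <<'E'
from h import *
a,d1,K1,T1,_=cam('top'); b,d2,K2,T2,_=cam('side'); w,d3,K3,T3,_=cam('wrist')
P=pts(d3,K3,T3); c=(P[...,2]>80)&(P[...,2]<108)&(P[...,0]>400)&(P[...,0]<500)&(P[...,1]>270)&(P[...,1]<330)
print(c.sum(),np.percentile(P[c],[5,50,95],axis=0).round(1).tolist())
P=pts(d2,K2,T2); c=(P[...,2]>80)&(P[...,2]<105)&(P[...,0]>400)&(P[...,0]<500)&(P[...,1]>270)&(P[...,1]<330)
print(c.sum(),np.percentile(P[c],[5,50,95],axis=0).round(1).tolist())
up=lambda i:cv2.resize(i,(400,400),interpolation=cv2.INTER_CUBIC)
cv2.imwrite('pics/d.png',np.hstack([up(b[130:230,180:280]),up(w[120:280,180:340])]))
print(T3.round(2).tolist(),env.state()['ee_pos'])
E
```

```text
time_s: 5.2
ee_pos: [428.1, 298.0, 162.6]
ee_rot: [180.0, 0.1, 1.2]
force: [-0.9, 0.9, 0.7]
gripper_width: 45.4
323 [[457.3, 291.3, 84.5], [462.4, 299.3, 98.3], [468.0, 305.4, 99.9]]
39 [[456.9, 286.5, 81.3], [461.2, 290.1, 92.2], [466.9, 300.6, 100.7]]
[[1.0, -0.02, -0.0, 427.76], [0.02, 0.97, 0.24, 363.28], [-0.0, -0.24, 0.97, 365.68], [0.0, 0.0, 0.0, 1.0]] [428.29402094 298.14328849 163.02462755]
```

View pics/d.png

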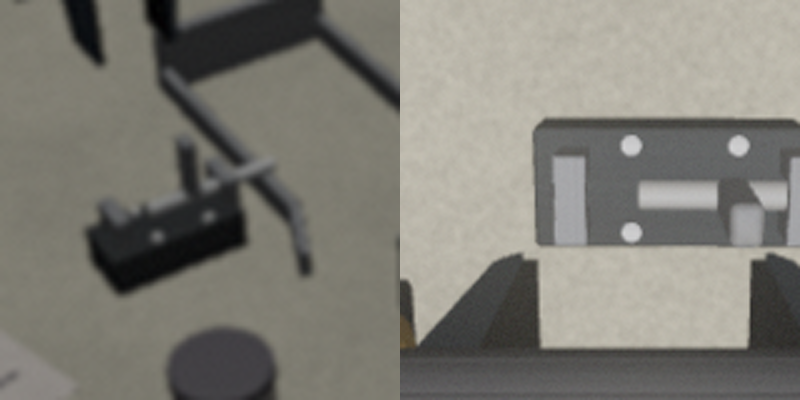

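Picture 6: knob still upright at (462,298), next to the right-hand strap, not moved. The geometry agrees in the top and wrist views, so I'll retry in smaller steps and read the state before pulling.

```bash
python3 -m pendant '[{"xyz":[0.02,0,0],"roll":0,"jaw":0.5},{"xyz":[0.034,0,0],"roll":0,"jaw":0.5},{"xyz":[0.034,0,0.03],"roll":0,"jaw":0.5},{"xyz":[0.034,0,0.06],"roll":0,"jaw":0.5},{"xyz":[0.034,0,0.08],"roll":0,"jaw":0.5},{"xyz":[0.034,0,0.092],"roll":0,"jaw":0.5},{"xyz":[0.034,0,0.092],"roll":0,"jaw":0.5},{"xyz":[0.034,0,0.092],"roll":0,"jaw":0.5}]' 20
python3 - <<'E'
from h import *
w,d3,K3,T3,_=cam('wrist'); b=cam('side')[0]
cv2.imwrite('pics/e.png',np.hstack([cv2.resize(w,(533,400)),cv2.resize(b[110:230,180:260],(267,400),interpolation=cv2.INTER_CUBIC)]))
E
python3 -m pendant '[{"xyz":[0,0,0],"roll":0,"jaw":1},{"xyz":[0,0,0],"roll":0,"jaw":1},{"xyz":[0,0,0],"roll":0,"jaw":1},{"xyz":[0,0,0],"roll":0,"jaw":1},{"xyz":[0,0,0],"roll":0,"jaw":1},{"xyz":[0,0,0],"roll":0,"jaw":1},{"xyz":[0,0,0],"roll":0,"jaw":1},{"xyz":[0,0,0],"roll":0,"jaw":1}]' 20
```

```text
time_s: 6.35
ee_pos: [463.3, 299.3, 72.1]
ee_rot: [-179.9, -0.1, 1.2]
force: [0.3, -0.4, 0.3]
gripper_width: 45.6
time_s: 7.45
ee_pos: [462.4, 298.9, 71.3]
ee_rot: [-180.0, 0.0, 1.2]
force: [0.1, 0.1, -0.5]
gripper_width: 0.4
```

View pics/e.png

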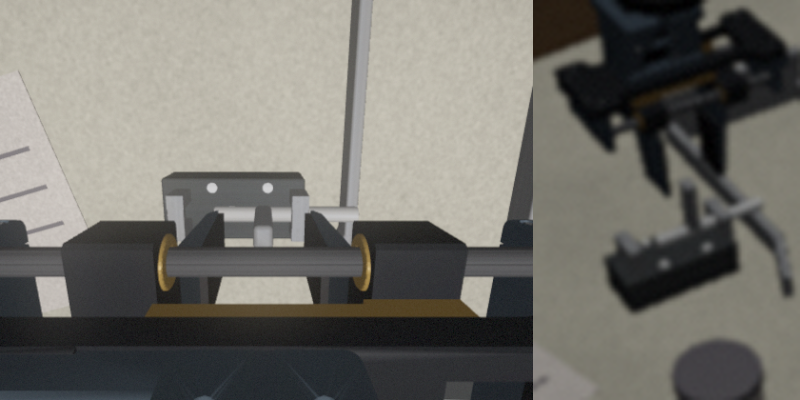

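Picture 7: in the side view the fingertips (crop 665,190) sit behind the knob (688,182), although the state puts them around it. I'll compare the reported TCP against the side and top cameras.

```bash
python3 - <<'E'
from h import *
def proj(K,T,p):
    c=np.linalg.inv(T)@np.r_[p,1]; q=K@[c[0],-c[1],-c[2]]; return (q[:2]/q[2]).round(1), round(-c[2])
st=env.state(); t=st['ee_pos']; print(t,st['ee_rot'],st['gripper_width'],st['qpos'])
s,d2,K2,T2,_=cam('side'); a,d1,K1,T1,_=cam('top'); w,d3,K3,T3,_=cam('wrist')
for n,K,T in(('side',K2,T2),('top',K1,T1),('wrist',K3,T3)): print(n,'tcp',proj(K,T,t),'knobtop',proj(K,T,np.array([463,297,100])))
P=pts(d2,K2,T2)
c=(P[...,2]>60)&(P[...,2]<130)&(abs(P[...,0]-463)<60)&(abs(P[...,1]-300)<80)
v,u=np.where(c); 
for z0 in range(60,130,10):
    k=c&(P[...,2]>=z0)&(P[...,2]<z0+10); print(z0,k.sum(),np.nanpercentile(P[k],[5,50,95],axis=0).round().tolist())
x0,y0=proj(K2,T2,t)[0].astype(int)
o=cv2.resize(s[y0-60:y0+60,x0-60:x0+60],(600,600),interpolation=cv2.INTER_CUBIC); cv2.circle(o,(300,300),4,(0,0,255),-1); cv2.imwrite('pics/f.png',o)
E
```

```text
[462.35395841 298.89374032  71.2588846 ] [-1.79992826e+02  4.25546122e-05  1.16078864e+00] 0.40931855076404133 [3.16800503e+01 2.14830420e+01 1.02050050e+02 7.44019580e-03
 5.64633019e+01 3.05151514e+01]
side tcp (array([226. , 171.6]), 1195) knobtop (array([225.6, 164. ]), 1175)
top tcp (array([194.6, 230.3]), 1319) knobtop (array([193. , 229.4]), 1290)
wrist tcp (array([276.3, 231.8]), 212) knobtop (array([277.2, 250.8]), 185)
60 44 [[404.0, 280.0, 60.0], [483.0, 292.0, 61.0], [495.0, 311.0, 68.0]]
70 16 [[457.0, 288.0, 71.0], [461.0, 290.0, 75.0], [467.0, 299.0, 79.0]]
80 12 [[457.0, 287.0, 81.0], [460.0, 290.0, 84.0], [468.0, 297.0, 89.0]]
90 11 [[457.0, 285.0, 91.0], [460.0, 290.0, 93.0], [466.0, 297.0, 97.0]]
100 12 [[455.0, 279.0, 100.0], [460.0, 281.0, 106.0], [469.0, 294.0, 110.0]]
110 29 [[453.0, 279.0, 110.0], [456.0, 282.0, 115.0], [470.0, 307.0, 120.0]]
120 27 [[452.0, 278.0, 122.0], [458.0, 282.0, 126.0], [471.0, 306.0, 129.0]]
```

View pics/f.png

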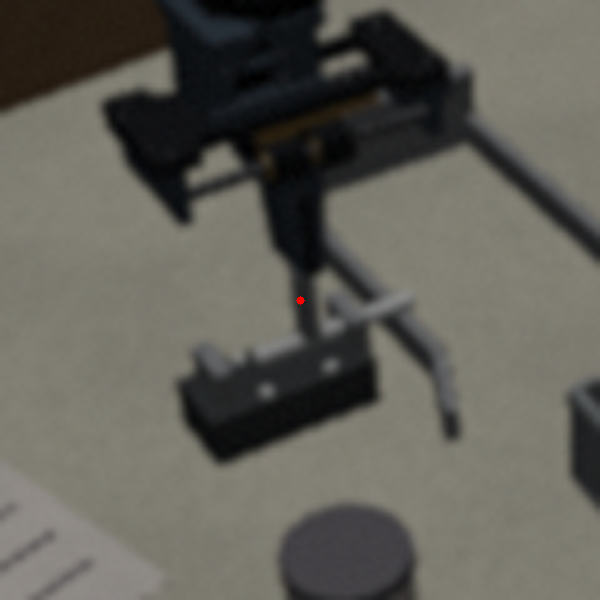

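Picture 8: the shut fingertips end right on top of the knob, about 28 mm above the reported TCP (red dot, which falls at the middle of the knob). I'll measure the real tip position in the tool frame.

```bash
python3 -m pendant '[{"xyz":[0,0,-0.02],"roll":0,"jaw":0.9},{"xyz":[0,0,-0.05],"roll":0,"jaw":0.5},{"xyz":[0,0,-0.08],"roll":0,"jaw":0.5},{"xyz":[0,0,-0.1],"roll":0,"jaw":0.5},{"xyz":[0,0,-0.1],"roll":0,"jaw":0.5},{"xyz":[0,0,-0.1],"roll":0,"jaw":0.5},{"xyz":[0,0,-0.1],"roll":0,"jaw":0.5},{"xyz":[0,0,-0.1],"roll":0,"jaw":0.5}]'
python3 - <<'E'
from h import *
print('off',env.grip_point_offset,[a for a in dir(env) if a[0]!='_'])
w,d,K,T,p=cam('wrist'); H=np.array(p['hand_eye']); print(H.round(2).tolist())
Q=pts(d,K,H)  # tool coords
m=(Q[...,2]>-70)&(Q[...,2]<30)&(abs(Q[...,0])<60)&(abs(Q[...,1])<40)
for s in(-1,1):
    k=m&(Q[...,0]*s>0); print(s,k.sum(),np.percentile(Q[k],[1,10,50,90,99],axis=0).round(1).tolist())
s,d,K,T,_=cam('side'); P=pts(d,K,T); t=env.state()['ee_pos']; print(t)
m=(abs(P[...,0]-t[0])<50)&(abs(P[...,1]-t[1])<40)&(P[...,2]>115)&(P[...,2]<300)
print(np.percentile(P[m][:,2],[0,1,2,5,10]))
E
```

```text
time_s: 8.6
ee_pos: [462.0, 298.6, 170.4]
ee_rot: [180.0, 0.1, 1.2]
force: [-0.9, -0.5, 0.4]
gripper_width: 45.4
off 18.8 ['Unreachable', 'camera_params', 'grab_frame', 'grip_point_offset', 'job_done', 'state']
[[1.0, -0.0, 0.0, 0.73], [-0.0, -0.97, -0.24, -65.1], [0.0, 0.24, -0.97, -202.77], [0.0, 0.0, 0.0, 1.0]]
-1 893 [[-32.3, -17.1, -69.8], [-29.9, -16.8, -67.5], [-23.7, -15.2, -55.3], [-22.1, 7.6, -37.9], [-22.0, 16.2, -32.4]]
1 893 [[23.5, -17.1, -69.9], [23.6, -16.8, -67.6], [25.2, -15.2, -55.1], [31.4, 7.8, -37.4], [33.7, 16.6, -32.5]]
[462.19463634 298.76517092 170.72174375]
[201.82549652 205.15984687 207.27037012 211.17742351 217.76586178]
```

Both cameras agree that the tips lie 31 mm behind the reported TCP (tool z −31), so I'll command ee_z = tip_z − 31 from here on. Retrying the bolt.

```bash
python3 -m pendant '[{"xyz":[0,0,0.04],"roll":0,"jaw":0.5},{"xyz":[0,0,0.08],"roll":0,"jaw":0.5},{"xyz":[0,0,0.115],"roll":0,"jaw":0.5},{"xyz":[0,0,0.13],"roll":0,"jaw":0.5},{"xyz":[0,0,0.13],"roll":0,"jaw":0.5},{"xyz":[0,0,0.13],"roll":0,"jaw":1},{"xyz":[0,0,0.13],"roll":0,"jaw":1},{"xyz":[0,0,0.13],"roll":0,"jaw":1}]' 25;  python3 -m pendant '[{"xyz":[0,0,0],"roll":0,"jaw":1},{"xyz":[0,0,0],"roll":0,"jaw":1},{"xyz":[0,0,0],"roll":0,"jaw":1},{"xyz":[0,0,0],"roll":0,"jaw":1},{"xyz":[-0.001,0,0],"roll":0,"jaw":1},{"xyz":[-0.002,0,0],"roll":0,"jaw":1},{"xyz":[-0.003,0,0],"roll":0,"jaw":1},{"xyz":[-0.004,0,0],"roll":0,"jaw":1}]' 25
```

```text
time_s: 9.7
ee_pos: [462.8, 299.2, 42.1]
ee_rot: [-179.9, -0.1, 1.2]
force: [-0.8, -0.6, 0.0]
gripper_width: 18.6
time_s: 10.7
ee_pos: [459.3, 299.0, 41.7]
ee_rot: [-180.0, -0.1, 1.2]
force: [2.0, -0.7, 4.7]
gripper_width: 12.1
```

Holding the knob now (12.1 mm). Drawing it back.

```bash
python3 -m pendant '[{"xyz":[-0.003,0,0],"roll":0,"jaw":1},{"xyz":[-0.006,0,0],"roll":0,"jaw":1},{"xyz":[-0.009,0,0],"roll":0,"jaw":1},{"xyz":[-0.012,0,0],"roll":0,"jaw":1},{"xyz":[-0.015,0,0],"roll":0,"jaw":1},{"xyz":[-0.017,0,0],"roll":0,"jaw":1},{"xyz":[-0.019,0,0],"roll":0,"jaw":1},{"xyz":[-0.020,0,0],"roll":0,"jaw":1}]' 25;  python3 -m pendant '[{"xyz":[-0.001,0,0],"roll":0,"jaw":1},{"xyz":[-0.002,0,0],"roll":0,"jaw":1},{"xyz":[-0.003,0,0],"roll":0,"jaw":1},{"xyz":[-0.004,0,0],"roll":0,"jaw":1},{"xyz":[-0.005,0,0],"roll":0,"jaw":1},{"xyz":[-0.006,0,0],"roll":0,"jaw":1},{"xyz":[-0.007,0,0],"roll":0,"jaw":1},{"xyz":[-0.008,0,0],"roll":0,"jaw":1}]' 25
```

```text
time_s: 11.7
ee_pos: [439.2, 298.6, 41.7]
ee_rot: [-180.0, -0.1, 1.2]
force: [3.1, -1.3, 4.7]
gripper_width: 12.1
time_s: 12.7
ee_pos: [431.3, 298.5, 41.7]
ee_rot: [-180.0, -0.1, 1.2]
force: [2.3, -1.4, 5.4]
gripper_width: 11.9
```

```bash
python3 -m pendant '[{"xyz":[-0.001,0,0],"roll":0,"jaw":1},{"xyz":[-0.002,0,0],"roll":0,"jaw":1},{"xyz":[-0.003,0,0],"roll":0,"jaw":1},{"xyz":[-0.004,0,0],"roll":0,"jaw":1},{"xyz":[-0.005,0,0],"roll":0,"jaw":1},{"xyz":[-0.005,0,0],"roll":0,"jaw":1},{"xyz":[-0.005,0,0],"roll":0,"jaw":1},{"xyz":[-0.005,0,0],"roll":0,"jaw":1}]' 25
```

```text
time_s: 13.7
ee_pos: [428.1, 298.5, 41.8]
ee_rot: [-179.9, -0.3, 1.2]
force: [7.8, -2.4, 2.4]
gripper_width: 12.1
```

```bash
python3 -m pendant '[{"xyz":[-0.001,0,0],"roll":0,"jaw":1},{"xyz":[-0.002,0,0],"roll":0,"jaw":1},{"xyz":[-0.003,0,0],"roll":0,"jaw":1},{"xyz":[-0.004,0,0],"roll":0,"jaw":1},{"xyz":[-0.005,0,0],"roll":0,"jaw":1},{"xyz":[-0.005,0,0],"roll":0,"jaw":1},{"xyz":[-0.005,0,0],"roll":0,"jaw":1},{"xyz":[-0.005,0,0],"roll":0,"jaw":1}]' 25
```

```text
time_s: 14.7
ee_pos: [428.4, 298.6, 41.8]
ee_rot: [-179.9, -0.9, 1.3]
force: [20.7, -4.2, -5.3]
gripper_width: 11.9
```

Bolt is against its back stop (20 N, no more travel), knob at x≈428. I'll release, rise and go towards bar A.

```bash
python3 -m pendant '[{"xyz":[0.005,0,0],"roll":0,"jaw":1},{"xyz":[0.006,0,0],"roll":0,"jaw":0.6},{"xyz":[0.006,0,0],"roll":0,"jaw":0.3},{"xyz":[0.006,0,0],"roll":0,"jaw":0.3},{"xyz":[0.006,0,-0.03],"roll":0,"jaw":0.3},{"xyz":[0.006,0,-0.08],"roll":0,"jaw":0.3},{"xyz":[0.006,0,-0.13],"roll":0,"jaw":0.3},{"xyz":[0.006,0,-0.15],"roll":0,"jaw":0.3}]' 25; python3 go.py 449 -197 190 -82
```

```text
time_s: 15.7
ee_pos: [427.0, 299.0, 194.3]
ee_rot: [-179.8, -0.2, 1.2]
force: [-0.2, 0.1, -1.2]
gripper_width: 63.9
shift [0.0117 0.4963 0.003 ] roll 83.2 | t 15.7 pos [427.  299.  194.3] rot [-179.8   -0.2    1.2] w 63.9 F [-0.2  0.1 -1.2] q6 33.0
```

```bash
python3 -m pendant '[{"xyz":[0.01,0.02,0],"roll":4,"jaw":0.3},{"xyz":[0.02,0.07,0],"roll":13,"jaw":0.3},{"xyz":[0.02,0.13,0],"roll":23,"jaw":0.3},{"xyz":[0.02,0.19,0],"roll":33,"jaw":0.3},{"xyz":[0.02,0.25,0],"roll":43,"jaw":0.3},{"xyz":[0.02,0.31,0],"roll":53,"jaw":0.3},{"xyz":[0.02,0.37,0],"roll":63,"jaw":0.3},{"xyz":[0.015,0.43,0],"roll":73,"jaw":0.3}]' 25; python3 go.py 449 -197 170 -82
python3 - <<'E'
from h import *
w,d,K,T,_=cam('wrist'); cv2.imwrite('pics/g.png',w)
a,d1,K1,T1,_=cam('top'); P=pts(d1,K1,T1)
m=(P[...,2]>80)&(P[...,2]<115)&(abs(P[...,0]-440)<50)&(abs(P[...,1]-297)<25); print('knob',np.median(P[m],axis=0))
import meas
print(*meas.bars(w,d,K,T),sep='\n')
E
```

```text
time_s: 16.7
ee_pos: [449.6, -133.0, 191.1]
ee_rot: [-180.0, 0.0, -72.1]
force: [0.8, 0.2, 0.5]
gripper_width: 64.0
shift [0.0608 0.0202 0.0211] roll 9.9 | t 16.7 pos [ 449.6 -133.   191.1] rot [-180.     0.   -72.1] w 64.0 F [0.8 0.2 0.5] q6 54.0
knob [430.86011012 293.65384243 100.53856472]
(410, -206, 30, 24, 31, 17.4, 326, 239)
(489, -404, 29, 18, 35, 98.2, 508, 228)
(492, -302, 29, 19, 28, 95.5, 430, 199)
(548, -412, 29, 30, 35, 93.0, 540, 182)
(541, -307, 29, 27, 33, 174.1, 453, 158)
(616, -315, 29, 18, 26, 86.5, 491, 92)
```

View pics/g.png

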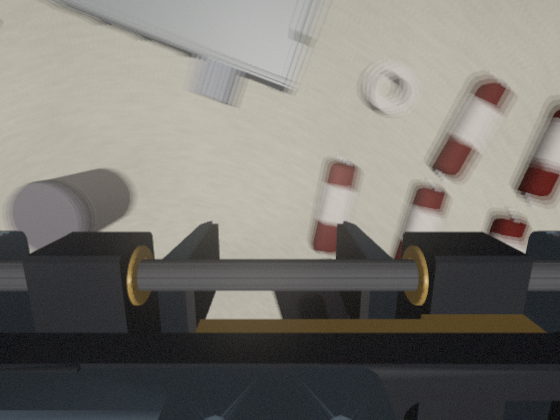

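Picture 9: bar A at about (335,205); bars B and D at (428,215) and (470,130); label roll at (387,88). The bolt knob now reads x≈431, so it is drawn back. I'll shift slightly so that bar A is fully visible and not blurred, then fit it.

```bash
cat > bar.py <<'E'
import sys
from h import *
def tops(n='wrist',lo=22,hi=38):
    im,d,K,T,_=cam(n); P=pts(d,K,T); m=((P[...,2]>lo)&(P[...,2]<hi)).astype('u1')
    if n=='wrist': m[225:,215-0:345]=m[225:,215:345]
    m=cv2.morphologyEx(m,cv2.MORPH_OPEN,np.ones((5,5))); k,l,s,c=cv2.connectedComponentsWithStats(m)
    o=[]
    for i in range(1,k):
        if s[i,4]<300: continue
        Q=P[l==i]; r=cv2.minAreaRect(Q[:,:2].astype('f4')); (cx,cy),(w,h),a=r
        if w<h: w,h,a=h,w,a+90
        a=(a+90)%180-90
        o.append((round(cx,1),round(cy,1),round(w),round(h),round(a,1),round(np.median(Q[:,2]),1),c[i].round().tolist(),s[i,4]))
    return o,im
if __name__=='__main__':
    o,im=tops(); 
    for b in o: print(b)
E
python3 -m pendant '[{"xyz":[-0.005,0.02,0],"roll":2,"jaw":0.3},{"xyz":[0.01,0.05,0],"roll":5,"jaw":0.3},{"xyz":[0.02,0.07,0],"roll":8,"jaw":0.3},{"xyz":[0.035,0.085,0],"roll":10,"jaw":0.3},{"xyz":[0.04,0.085,0],"roll":10,"jaw":0.3},{"xyz":[0.04,0.085,0],"roll":10,"jaw":0.3},{"xyz":[0.04,0.085,0],"roll":10,"jaw":0.3},{"xyz":[0.04,0.085,0],"roll":10,"jaw":0.3}]'; python3 go.py 449 -197 60 -82; python3 bar.py
```

```text
time_s: 17.8
ee_pos: [382.0, -195.3, 191.1]
ee_rot: [180.0, 0.0, -81.8]
force: [1.0, -0.7, -0.8]
gripper_width: 63.8
shift [ 0.0113 -0.0661  0.1311] roll 0.2 | t 17.8 pos [ 382.  -195.3  191.1] rot [180.    0.  -81.8] w 63.8 F [ 1.  -0.7 -0.8] q6 53.0
(570.8, -210.8, 38, 10, -82.5, np.float64(26.8), [319.0, 5.0], np.int32(367))
(559.0, -306.4, 68, 37, -5.3, np.float64(28.7), [409.0, 33.0], np.int32(2457))
(568.9, -410.7, 72, 36, 3.7, np.float64(28.6), [512.0, 37.0], np.int32(2746))
(448.2, -199.1, 108, 36, 8.2, np.float64(28.9), [289.0, 126.0], np.int32(3340))
(454.3, -304.9, 109, 37, 7.1, np.float64(28.9), [385.0, 135.0], np.int32(3263))
(452.1, -410.5, 109, 36, 8.2, np.float64(28.8), [479.0, 151.0], np.int32(3234))
(379.8, 37.9, 53, 15, 16.7, np.float64(30.3), [68.0, 159.0], np.int32(400))
```

Three bars fully measured, sizes check (108–109 × 36, z 29): A (448,−199, 8.2°), B (454,−305, 7.1°), C (452,−410.5, 8.2°). Grasping A.

```bash
python3 -m pendant '[{"xyz":[0.013,-0.03,0],"roll":0,"jaw":0.3},{"xyz":[0.013,-0.065,0.03],"roll":0,"jaw":0.3},{"xyz":[0.013,-0.065,0.08],"roll":0,"jaw":0.3},{"xyz":[0.013,-0.065,0.13],"roll":0,"jaw":0.3},{"xyz":[0.013,-0.065,0.175],"roll":0,"jaw":0.3},{"xyz":[0.013,-0.065,0.205],"roll":0,"jaw":0.3},{"xyz":[0.013,-0.065,0.216],"roll":0,"jaw":0.3},{"xyz":[0.013,-0.065,0.216],"roll":0,"jaw":0.3}]' 35; python3 -m pendant '[{"xyz":[0,0,0],"roll":0,"jaw":1},{"xyz":[0,0,0],"roll":0,"jaw":1},{"xyz":[0,0,0],"roll":0,"jaw":1},{"xyz":[0,0,0],"roll":0,"jaw":1},{"xyz":[0,0,0],"roll":0,"jaw":1},{"xyz":[0,0,0],"roll":0,"jaw":1},{"xyz":[0,0,0],"roll":0,"jaw":1},{"xyz":[0,0,-0.01],"roll":0,"jaw":1}]' 35
```

```text
time_s: 18.85
ee_pos: [448.1, -199.5, -24.9]
ee_rot: [180.0, 0.0, -81.8]
force: [-0.3, -0.3, 0.7]
gripper_width: 63.8
time_s: 19.85
ee_pos: [447.3, -199.3, -14.9]
ee_rot: [179.9, 0.1, -81.8]
force: [0.5, 0.1, -0.7]
gripper_width: 35.9
```

Bar A gripped (35.9 mm). Lifting it and moving to the crate, turned to yaw ≈ −1.5°.

```bash
python3 -m pendant '[{"xyz":[0,0,-0.03],"roll":0,"jaw":1},{"xyz":[0,0,-0.08],"roll":0,"jaw":1},{"xyz":[0,0,-0.13],"roll":0,"jaw":1},{"xyz":[-0.005,-0.007,-0.18],"roll":-5,"jaw":1},{"xyz":[-0.02,-0.027,-0.205],"roll":-15,"jaw":1},{"xyz":[-0.045,-0.06,-0.21],"roll":-25,"jaw":1},{"xyz":[-0.07,-0.095,-0.21],"roll":-35,"jaw":1},{"xyz":[-0.09,-0.125,-0.21],"roll":-45,"jaw":1}]'; python3 -m pendant '[{"xyz":[0.01,-0.042,0],"roll":-10,"jaw":1},{"xyz":[0.012,-0.045,0],"roll":-20,"jaw":1},{"xyz":[0.012,-0.045,0],"roll":-30,"jaw":1},{"xyz":[0.012,-0.045,0],"roll":-35,"jaw":1},{"xyz":[0.012,-0.045,0],"roll":-35,"jaw":1},{"xyz":[0.012,-0.045,0],"roll":-35,"jaw":1},{"xyz":[0.012,-0.045,0],"roll":-35,"jaw":1},{"xyz":[0.012,-0.045,0],"roll":-35,"jaw":1}]'; python3 go.py 590 -60 195 -1.5
cat > crate.py <<'E'
from h import *
def crate(n='wrist',save=None):
    im,d,K,T,_=cam(n)
    if save: cv2.imwrite(save,im)
    P=pts(d,K,T)
    m=((P[...,2]>62)&(P[...,2]<78)&(P[...,0]>450)&(P[...,0]<760)&(abs(P[...,1])<480)).astype('u1')
    k,l,s,c=cv2.connectedComponentsWithStats(m,connectivity=8)
    for i in range(1,k):
        if s[i,4]<150: continue
        Q=P[l==i]; r=cv2.minAreaRect(Q[:,:2].astype('f4')); print('rim',s[i].tolist(),np.round(r[0],1),np.round(r[1],1),round(r[2],1),cv2.boxPoints(r).round(1).tolist())
    # edges by line fits: long walls
    Q=P[m>0]
    return im,P,Q
if __name__=='__main__':
    import sys
    im,P,Q=crate('wrist',sys.argv[1] if len(sys.argv)>1 else None)
    m=(P[...,2]>82)&(P[...,2]<108)&(P[...,0]>450)&(P[...,0]<760)
    G=P[m]; 
    if len(G)>50: r=cv2.minAreaRect(G[:,:2].astype('f4')); print('grip?',len(G),np.round(r[0],1),np.round(r[1],1),round(r[2],1))
E
python3 crate.py pics/h.png
```

```text
time_s: 20.85
ee_pos: [559.6, -91.7, 195.6]
ee_rot: [-180.0, -0.0, -36.5]
force: [0.0, -0.1, -0.9]
gripper_width: 35.9
time_s: 21.85
ee_pos: [595.5, -64.0, 195.3]
ee_rot: [-180.0, -0.0, -1.9]
force: [-0.2, 0.3, -1.4]
gripper_width: 35.6
shift [-0.0056 -0.0038  0.0003] roll -0.4 | t 21.85 pos [595.5 -64.  195.3] rot [-180.    -0.    -1.9] w 35.6 F [-0.2  0.3 -1.4] q6 -5.0
rim [199, 0, 42, 223, 2908] [540.2  11.6] [207.5  40.1] 88.8 [[517.9000244140625, -91.69999694824219], [558.0999755859375, -92.5999984741211], [562.4000244140625, 114.9000015258789], [522.2999877929688, 115.69999694824219]]
rim [332, 0, 48, 234, 2147] [673.1   0.8] [218.6  36.7] 88.8 [[652.5, -108.0999984741211], [689.2000122070312, -108.80000305175781], [693.7000122070312, 109.69999694824219], [657.0, 110.5]]
```

View pics/h.png

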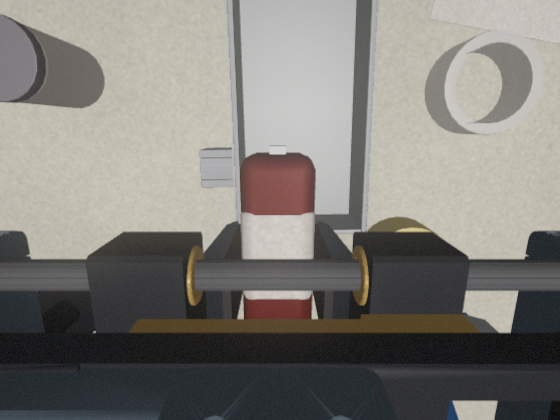

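Picture 10: bar A held straight, crate seen from (235,0) to (365,230), keeper at (217,167). I'll fit the crate's rim edges.

```bash
cat >> crate.py <<'E'
    Q=Q[(Q[:,2]>66)&(Q[:,2]<74)]
    res=[]
    for y in range(-110,400,15):
        S=Q[abs(Q[:,1]-y)<7.5][:,0]
        if len(S)<20: continue
        mid=np.median(S)
        res.append((y,np.percentile(S[S>600],98) if (S>600).sum()>5 else np.nan,np.percentile(S[(S>535)&(S<600)],2) if ((S>535)&(S<600)).sum()>5 else np.nan))
    res=np.array(res); print(res.round(1).tolist())
E
python3 crate.py | tail -1
```

```text
[[-110.0, 687.8, nan], [-95.0, 689.1, 552.3], [-80.0, 689.0, 551.5], [-65.0, 689.5, 551.9], [-50.0, 690.0, 535.5], [-35.0, 690.3, 535.8], [-20.0, 690.1, 535.6], [-5.0, 690.5, 552.9], [10.0, 690.8, 553.2], [25.0, 691.1, 553.3], [40.0, 691.4, 553.7], [55.0, 691.6, 553.9], [70.0, 691.7, 554.3], [85.0, 691.9, 554.3], [100.0, 692.2, 554.7], [115.0, 692.7, 554.7]]
```

Crate fit: origin ≈ (622, 21), yaw −0.9°. Slot 1 (crate −27.5, +60) is at world (595.7, 81.4).

```bash
python3 -m pendant '[{"xyz":[-0.001,-0.02,0],"roll":-1,"jaw":1},{"xyz":[-0.002,-0.06,0],"roll":-1,"jaw":1},{"xyz":[-0.004,-0.1,0],"roll":-1,"jaw":1},{"xyz":[-0.0046,-0.135,0.02],"roll":-1,"jaw":1},{"xyz":[-0.0046,-0.1453,0.06],"roll":-1,"jaw":1},{"xyz":[-0.0046,-0.1453,0.11],"roll":-1,"jaw":1},{"xyz":[-0.0046,-0.1453,0.13],"roll":-1,"jaw":1},{"xyz":[-0.0046,-0.1453,0.13],"roll":-1,"jaw":1}]'; python3 go.py 595.7 81.4 -18 -0.9;python3 crate.py|tail -1
```

```text
time_s: 22.95
ee_pos: [594.0, 82.5, 63.6]
ee_rot: [180.0, 0.2, -0.8]
force: [-0.1, 0.1, -1.7]
gripper_width: 35.5
shift [0.0021 0.0011 0.0816] roll 0.1 | t 22.95 pos [594.   82.5  63.6] rot [180.    0.2  -0.8] w 35.5 F [-0.1  0.1 -1.7] q6 8.0
[[85.0, 692.2, 554.3], [100.0, 692.4, 554.7], [115.0, 692.7, 554.9], [130.0, 693.0, 555.2], [145.0, 692.3, 555.7], [160.0, nan, 559.0]]
```

```bash
python3 -m pendant '[{"xyz":[0.001,0,0.02],"roll":0,"jaw":1},{"xyz":[0.001,0,0.045],"roll":0,"jaw":1},{"xyz":[0.001,0,0.065],"roll":0,"jaw":1},{"xyz":[0.001,0,0.075],"roll":0,"jaw":1},{"xyz":[0.001,0,0.081],"roll":0,"jaw":1},{"xyz":[0.001,0,0.081],"roll":0,"jaw":1},{"xyz":[0.001,0,0.081],"roll":0,"jaw":0.54},{"xyz":[0.001,0,0.081],"roll":0,"jaw":0.54}]'; python3 -m pendant '[{"xyz":[0,0,0],"roll":0,"jaw":0.54},{"xyz":[0,0,-0.01],"roll":0,"jaw":0.54},{"xyz":[0,0,-0.04],"roll":0,"jaw":0.54},{"xyz":[0,0,-0.09],"roll":0,"jaw":0.54},{"xyz":[0,0,-0.14],"roll":0,"jaw":0.4},{"xyz":[0,0.01,-0.18],"roll":0,"jaw":0.3},{"xyz":[0,0.05,-0.2],"roll":0,"jaw":0.3},{"xyz":[0,0.1,-0.2],"roll":8,"jaw":0.3}]'; python3 go.py 454.3 -304.9 190 -83; python3 bar.py
```

```text
time_s: 24.0
ee_pos: [597.2, 81.5, -15.0]
ee_rot: [-180.0, -0.1, -0.8]
force: [0.1, 0.6, 0.1]
gripper_width: 41.8
time_s: 25.0
ee_pos: [596.5, -19.0, 187.6]
ee_rot: [-180.0, -0.3, -8.9]
force: [0.3, -0.5, -0.2]
gripper_width: 63.6
shift [-0.096   0.3046 -0.0033] roll 74.1 | t 25.0 pos [596.5 -19.  187.6] rot [-180.    -0.3   -8.9] w 63.6 F [ 0.3 -0.5 -0.2] q6 6.0
(598.1, 80.6, 114, 36, 88.9, np.float64(34.0), [262.0, 93.0], np.int32(3777))
(842.9, 40.7, 70, 25, -82.9, np.float64(30.5), [506.0, 96.0], np.int32(715))
(770.1, 39.2, 51, 8, 88.0, np.float64(30.1), [430.0, 109.0], np.int32(311))
```

Bar A lies in the crate at (598,81), 88.9°, top z 34–35, as expected. Next is B.

```bash
python3 -m pendant '[{"xyz":[-0.01,0.03,0],"roll":7,"jaw":0.3},{"xyz":[-0.03,0.08,0],"roll":17,"jaw":0.3},{"xyz":[-0.055,0.13,0],"roll":27,"jaw":0.3},{"xyz":[-0.08,0.18,0],"roll":37,"jaw":0.3},{"xyz":[-0.105,0.23,0],"roll":47,"jaw":0.3},{"xyz":[-0.13,0.275,0],"roll":57,"jaw":0.3},{"xyz":[-0.144,0.305,0],"roll":67,"jaw":0.3},{"xyz":[-0.149,0.313,0],"roll":74,"jaw":0.3}]';python3 -m pendant '[{"xyz":[0,0,0],"roll":0,"jaw":0.3},{"xyz":[0,0,0],"roll":0,"jaw":0.3},{"xyz":[0,0,0],"roll":0,"jaw":0.3},{"xyz":[0,0,0],"roll":0,"jaw":0.3},{"xyz":[0,0,0.0],"roll":0,"jaw":0.3},{"xyz":[0,0,0.0],"roll":0,"jaw":0.3},{"xyz":[0,0,0.0],"roll":0,"jaw":0.3},{"xyz":[0,0,0.0],"roll":0,"jaw":0.3}]'; python3 go.py 454.3 -304.9 -25 -83; python3 bar.py
```

```text
time_s: 26.05
ee_pos: [398.5, -306.5, 184.9]
ee_rot: [-180.0, -0.0, -83.2]
force: [0.2, 0.9, 0.2]
gripper_width: 64.3
time_s: 27.05
ee_pos: [399.8, -305.0, 184.2]
ee_rot: [-180.0, 0.0, -82.8]
force: [-0.3, 0.8, -0.9]
gripper_width: 63.6
shift [ 0.0067 -0.0541  0.2092] roll 0.2 | t 27.05 pos [ 399.8 -305.   184.2] rot [-180.     0.   -82.8] w 63.6 F [-0.3  0.8 -0.9] q6 44.0
(571.4, -211.1, 39, 11, -82.8, np.float64(27.0), [204.0, 5.0], np.int32(430))
(558.7, -306.7, 68, 36, -5.4, np.float64(28.8), [298.0, 34.0], np.int32(2520))
(567.7, -411.3, 70, 36, 2.8, np.float64(28.8), [402.0, 37.0], np.int32(2691))
(454.2, -305.1, 109, 36, 6.7, np.float64(29.0), [283.0, 137.0], np.int32(3382))
(452.6, -410.9, 109, 37, 8.0, np.float64(28.9), [379.0, 151.0], np.int32(3291))
(269.6, -393.0, 37, 29, 9.8, np.float64(29.5), [335.0, 307.0], np.int32(536))
```

Bars have not moved. Grasping B, lifting it, and moving towards slot 2 (650.7, 80.6).

```bash
python3 -m pendant '[{"xyz":[0.007,-0.03,0],"roll":0,"jaw":0.3},{"xyz":[0.007,-0.054,0.03],"roll":0,"jaw":0.3},{"xyz":[0.007,-0.054,0.08],"roll":0,"jaw":0.3},{"xyz":[0.007,-0.054,0.13],"roll":0,"jaw":0.3},{"xyz":[0.007,-0.054,0.175],"roll":0,"jaw":0.3},{"xyz":[0.007,-0.054,0.2],"roll":0,"jaw":0.3},{"xyz":[0.007,-0.054,0.209],"roll":0,"jaw":0.3},{"xyz":[0.007,-0.054,0.209],"roll":0,"jaw":0.3}]' 35; python3 -m pendant '[{"xyz":[0,0,0],"roll":0,"jaw":1},{"xyz":[0,0,0],"roll":0,"jaw":1},{"xyz":[0,0,0],"roll":0,"jaw":1},{"xyz":[0,0,0],"roll":0,"jaw":1},{"xyz":[0,0,0],"roll":0,"jaw":1},{"xyz":[0,0,0],"roll":0,"jaw":1},{"xyz":[0,0,0],"roll":0,"jaw":1},{"xyz":[0,0,-0.03],"roll":0,"jaw":1}]' 35;  python3 go.py 650.7 80.6 190 -0.9
```

```text
time_s: 28.1
ee_pos: [454.4, -305.3, -24.7]
ee_rot: [-180.0, 0.0, -82.8]
force: [-0.1, -0.1, -0.4]
gripper_width: 63.8
time_s: 29.1
ee_pos: [452.5, -304.0, 3.6]
ee_rot: [179.8, 0.2, -82.8]
force: [-0.6, -0.2, -0.6]
gripper_width: 35.7
shift [-0.3575 -0.2439 -0.1861] roll -81.9 | t 29.1 pos [ 452.5 -304.     3.6] rot [179.8   0.2 -82.8] w 35.7 F [-0.6 -0.2 -0.6] q6 48.0
```

```bash
python3 -m pendant '[{"xyz":[0,0,-0.05],"roll":0,"jaw":1},{"xyz":[0,0,-0.1],"roll":0,"jaw":1},{"xyz":[-0.01,-0.007,-0.15],"roll":-4,"jaw":1},{"xyz":[-0.04,-0.027,-0.18],"roll":-12,"jaw":1},{"xyz":[-0.08,-0.055,-0.186],"roll":-22,"jaw":1},{"xyz":[-0.13,-0.089,-0.186],"roll":-32,"jaw":1},{"xyz":[-0.18,-0.123,-0.186],"roll":-42,"jaw":1},{"xyz":[-0.23,-0.157,-0.186],"roll":-52,"jaw":1}]'; python3 go.py 650.7 80.6 190 -0.9
```

```text
time_s: 30.1
ee_pos: [581.8, -55.8, 190.8]
ee_rot: [180.0, 0.0, -30.5]
force: [0.8, -0.4, -0.5]
gripper_width: 36.0
shift [-0.0099 -0.1525  0.0007] roll -29.6 | t 30.1 pos [581.8 -55.8 190.8] rot [180.    0.  -30.5] w 36.0 F [ 0.8 -0.4 -0.5] q6 24.0
```

```bash
python3 -m pendant '[{"xyz":[-0.002,-0.04,0],"roll":-9,"jaw":1},{"xyz":[-0.006,-0.09,0],"roll":-18,"jaw":1},{"xyz":[-0.009,-0.135,0],"roll":-26,"jaw":1},{"xyz":[-0.01,-0.1525,0.01],"roll":-30,"jaw":1},{"xyz":[-0.01,-0.1525,0.06],"roll":-30,"jaw":1},{"xyz":[-0.01,-0.1525,0.11],"roll":-30,"jaw":1},{"xyz":[-0.01,-0.1525,0.127],"roll":-30,"jaw":1},{"xyz":[-0.01,-0.1525,0.127],"roll":-30,"jaw":1}]'; python3 go.py 650.7 80.6 -17 -0.9
```

```text
time_s: 31.1
ee_pos: [650.6, 78.5, 63.5]
ee_rot: [180.0, 0.1, -0.8]
force: [0.4, 0.3, -0.3]
gripper_width: 35.9
shift [ 0.0002 -0.0021  0.0805] roll 0.1 | t 31.1 pos [650.6  78.5  63.5] rot [ 1.8e+02  1.0e-01 -8.0e-01] w 35.9 F [ 0.4  0.3 -0.3] q6 7.0
```

```bash
python3 -m pendant '[{"xyz":[0.0,-0.002,0.02],"roll":0,"jaw":1},{"xyz":[0.0,-0.002,0.045],"roll":0,"jaw":1},{"xyz":[0.0,-0.002,0.065],"roll":0,"jaw":1},{"xyz":[0.0,-0.002,0.075],"roll":0,"jaw":1},{"xyz":[0.0,-0.002,0.081],"roll":0,"jaw":1},{"xyz":[0.0,-0.002,0.081],"roll":0,"jaw":1},{"xyz":[0.0,-0.002,0.081],"roll":0,"jaw":0.56},{"xyz":[0.0,-0.002,0.081],"roll":0,"jaw":0.56}]'; python3 -m pendant '[{"xyz":[0,0,0],"roll":0,"jaw":0.56},{"xyz":[0,0,-0.01],"roll":0,"jaw":0.56},{"xyz":[0,0,-0.04],"roll":0,"jaw":0.56},{"xyz":[0,0,-0.09],"roll":0,"jaw":0.56},{"xyz":[0,0,-0.14],"roll":0,"jaw":0.4},{"xyz":[0,0.01,-0.18],"roll":0,"jaw":0.3},{"xyz":[0,0.05,-0.2],"roll":0,"jaw":0.3},{"xyz":[0,0.1,-0.2],"roll":8,"jaw":0.3}]'; python3 go.py 398 -411 185 -82; python3 bar.py; python3 crate.py|tail -1
```

```text
time_s: 32.1
ee_pos: [651.4, 80.8, -15.9]
ee_rot: [-180.0, -0.1, -0.8]
force: [0.3, -0.1, 1.0]
gripper_width: 40.1
time_s: 33.1
ee_pos: [651.0, -19.6, 186.8]
ee_rot: [-180.0, -0.4, -8.9]
force: [-0.5, -0.3, -1.1]
gripper_width: 63.5
shift [-1.891e-01  4.259e-01  3.000e-04] roll 73.1 | t 33.1 pos [651.  -19.6 186.8] rot [-180.    -0.4   -8.9] w 63.5 F [-0.5 -0.3 -1.1] q6 6.0
(652.7, 80.4, 113, 36, 89.4, np.float64(34.0), [262.0, 93.0], np.int32(3760))
(598.3, 80.8, 114, 37, 89.2, np.float64(34.0), [211.0, 101.0], np.int32(3797))
(845.6, 39.4, 65, 20, -86.5, np.float64(30.5), [455.0, 105.0], np.int32(533))
(398.2, 61.1, 54, 16, 84.4, np.float64(29.9), [33.0, 150.0], np.int32(487))
[[-95.0, 688.9, nan], [-80.0, 689.4, nan], [-65.0, 689.6, nan], [-50.0, 689.9, 535.5], [-35.0, 690.0, 535.8], [-20.0, 690.3, 535.4], [-5.0, 690.8, 552.9], [10.0, 690.9, 553.4], [25.0, 691.1, 553.5], [40.0, 691.4, 553.8], [55.0, 691.7, 553.9], [70.0, 691.9, 554.1], [85.0, 692.1, 554.6], [100.0, 692.3, 554.7], [115.0, 692.6, 554.9], [130.0, 692.9, 555.1], [145.0, 691.1, 555.8]]
```

Both bars are in and the crate has not moved. Next is bar C.

```bash
python3 -m pendant '[{"xyz":[-0.015,0.035,0],"roll":7,"jaw":0.3},{"xyz":[-0.04,0.09,0],"roll":16,"jaw":0.3},{"xyz":[-0.065,0.145,0],"roll":26,"jaw":0.3},{"xyz":[-0.09,0.2,0],"roll":36,"jaw":0.3},{"xyz":[-0.115,0.255,0],"roll":45,"jaw":0.3},{"xyz":[-0.14,0.31,0],"roll":54,"jaw":0.3},{"xyz":[-0.165,0.365,0],"roll":63,"jaw":0.3},{"xyz":[-0.182,0.41,0],"roll":70,"jaw":0.3}]';python3 -m pendant '[{"xyz":[-0.012,0.012,0],"roll":2,"jaw":0.3},{"xyz":[-0.012,0.012,0],"roll":3,"jaw":0.3},{"xyz":[-0.012,0.012,0],"roll":3,"jaw":0.3},{"xyz":[-0.012,0.012,0],"roll":3,"jaw":0.3},{"xyz":[-0.012,0.012,0.0],"roll":3,"jaw":0.3},{"xyz":[-0.012,0.012,0.0],"roll":3,"jaw":0.3},{"xyz":[-0.012,0.012,0.0],"roll":3,"jaw":0.3},{"xyz":[-0.012,0.012,0.0],"roll":3,"jaw":0.3}]'; python3 go.py 452.5 -411 -25 -82; python3 bar.py
```

```text
time_s: 34.2
ee_pos: [405.5, -397.8, 183.9]
ee_rot: [-180.0, -0.0, -79.1]
force: [0.3, 0.8, 0.5]
gripper_width: 63.8
time_s: 35.2
ee_pos: [392.6, -387.0, 183.2]
ee_rot: [-180.0, 0.0, -81.8]
force: [-0.7, -0.3, 0.4]
gripper_width: 64.0
shift [ 0.0322 -0.0559  0.2082] roll 0.2 | t 35.2 pos [ 392.6 -387.   183.2] rot [-180.     0.   -81.8] w 64.0 F [-0.7 -0.3  0.4] q6 36.0
(549.9, -306.1, 50, 37, -4.8, np.float64(28.7), [218.0, 24.0], np.int32(1816))
(558.9, -412.4, 53, 36, 4.3, np.float64(28.7), [325.0, 28.0], np.int32(2054))
(452.9, -411.3, 108, 36, 8.3, np.float64(29.0), [307.0, 135.0], np.int32(3437))
(252.2, -399.8, 40, 35, 7.5, np.float64(29.5), [270.0, 304.0], np.int32(816))
```

```bash
python3 -m pendant '[{"xyz":[0.015,-0.03,0],"roll":0,"jaw":0.3},{"xyz":[0.032,-0.056,0.02],"roll":0,"jaw":0.3},{"xyz":[0.0325,-0.056,0.07],"roll":0,"jaw":0.3},{"xyz":[0.0325,-0.056,0.12],"roll":0,"jaw":0.3},{"xyz":[0.0325,-0.056,0.17],"roll":0,"jaw":0.3},{"xyz":[0.0325,-0.056,0.198],"roll":0,"jaw":0.3},{"xyz":[0.0325,-0.056,0.208],"roll":0,"jaw":0.3},{"xyz":[0.0325,-0.056,0.208],"roll":0,"jaw":0.3}]' 35; python3 -m pendant '[{"xyz":[0,0,0],"roll":0,"jaw":1},{"xyz":[0,0,0],"roll":0,"jaw":1},{"xyz":[0,0,0],"roll":0,"jaw":1},{"xyz":[0,0,0],"roll":0,"jaw":1},{"xyz":[0,0,0],"roll":0,"jaw":1},{"xyz":[0,0,0],"roll":0,"jaw":1},{"xyz":[0,0,0],"roll":0,"jaw":1},{"xyz":[0,0,-0.03],"roll":0,"jaw":1}]' 35;  python3 go.py 593.7 -38.6 190 -0.9
```

```text
time_s: 36.25
ee_pos: [452.8, -411.5, -24.7]
ee_rot: [-180.0, 0.0, -81.8]
force: [0.2, -0.5, -0.7]
gripper_width: 63.5
time_s: 37.25
ee_pos: [451.0, -409.8, 3.2]
ee_rot: [179.8, 0.3, -81.8]
force: [0.7, 0.2, -0.5]
gripper_width: 35.7
shift [-0.348  -0.1934 -0.1859] roll -80.9 | t 37.25 pos [ 451.  -409.8    3.2] rot [179.8   0.3 -81.8] w 35.7 F [ 0.7  0.2 -0.5] q6 38.0
```

```bash
python3 -m pendant '[{"xyz":[0,0,-0.05],"roll":0,"jaw":1},{"xyz":[0,0,-0.1],"roll":0,"jaw":1},{"xyz":[-0.01,-0.006,-0.15],"roll":-4,"jaw":1},{"xyz":[-0.04,-0.022,-0.18],"roll":-12,"jaw":1},{"xyz":[-0.08,-0.044,-0.186],"roll":-22,"jaw":1},{"xyz":[-0.13,-0.072,-0.186],"roll":-32,"jaw":1},{"xyz":[-0.18,-0.1,-0.186],"roll":-42,"jaw":1},{"xyz":[-0.23,-0.128,-0.186],"roll":-52,"jaw":1}]'; python3 go.py 593.7 -38.6 190 -0.9
```

```text
time_s: 38.25
ee_pos: [546.9, -163.8, 190.8]
ee_rot: [180.0, 0.0, -29.5]
force: [0.8, -0.4, -1.0]
gripper_width: 36.1
shift [-0.021  -0.132   0.0008] roll -28.6 | t 38.25 pos [ 546.9 -163.8  190.8] rot [180.    0.  -29.5] w 36.1 F [ 0.8 -0.4 -1. ] q6 12.0
```

```bash
python3 -m pendant '[{"xyz":[-0.006,-0.03,0],"roll":-9,"jaw":1},{"xyz":[-0.013,-0.075,0],"roll":-18,"jaw":1},{"xyz":[-0.019,-0.115,0],"roll":-25,"jaw":1},{"xyz":[-0.021,-0.133,0.01],"roll":-29,"jaw":1},{"xyz":[-0.021,-0.133,0.06],"roll":-29,"jaw":1},{"xyz":[-0.021,-0.133,0.11],"roll":-29,"jaw":1},{"xyz":[-0.021,-0.133,0.127],"roll":-29,"jaw":1},{"xyz":[-0.021,-0.133,0.127],"roll":-29,"jaw":1}]'; python3 go.py 593.7 -38.6 -17 -0.9
```

```text
time_s: 39.25
ee_pos: [594.3, -39.7, 63.6]
ee_rot: [-180.0, 0.1, -0.8]
force: [0.3, -0.4, -0.9]
gripper_width: 35.6
shift [-0.0005 -0.0011  0.0806] roll 0.1 | t 39.25 pos [594.3 -39.7  63.6] rot [-1.8e+02  1.0e-01 -8.0e-01] w 35.6 F [ 0.3 -0.4 -0.9] q6 -4.0
```

```bash
python3 -m pendant '[{"xyz":[-0.001,-0.001,0.02],"roll":0,"jaw":1},{"xyz":[-0.001,-0.001,0.045],"roll":0,"jaw":1},{"xyz":[-0.001,-0.001,0.065],"roll":0,"jaw":1},{"xyz":[-0.001,-0.001,0.075],"roll":0,"jaw":1},{"xyz":[-0.001,-0.001,0.081],"roll":0,"jaw":1},{"xyz":[-0.001,-0.001,0.081],"roll":0,"jaw":1},{"xyz":[-0.001,-0.001,0.081],"roll":0,"jaw":0.56},{"xyz":[-0.001,-0.001,0.081],"roll":0,"jaw":0.56}]'; python3 -m pendant '[{"xyz":[0,0,0],"roll":0,"jaw":0.56},{"xyz":[0,0,-0.01],"roll":0,"jaw":0.56},{"xyz":[0,0,-0.04],"roll":0,"jaw":0.56},{"xyz":[0,0,-0.09],"roll":0,"jaw":0.56},{"xyz":[0,0,-0.14],"roll":0,"jaw":0.4},{"xyz":[0,0.01,-0.18],"roll":0,"jaw":0.3},{"xyz":[0,0.05,-0.2],"roll":0,"jaw":0.3},{"xyz":[0,0.1,-0.2],"roll":8,"jaw":0.3}]'; python3 go.py 530 -305 185 -96; python3 bar.py; python3 crate.py|tail -1
```

```text
time_s: 40.25
ee_pos: [594.3, -38.6, -16.0]
ee_rot: [180.0, -0.1, -0.8]
force: [0.3, 0.3, 0.1]
gripper_width: 40.4
time_s: 41.25
ee_pos: [593.6, -139.2, 186.7]
ee_rot: [180.0, -0.3, -8.9]
force: [0.8, -0.2, -0.9]
gripper_width: 63.7
shift [-0.037   0.1737  0.0016] roll 87.1 | t 41.25 pos [ 593.6 -139.2  186.7] rot [180.   -0.3  -8.9] w 63.7 F [ 0.8 -0.2 -0.9] q6 -5.0
(596.6, 36.0, 37, 25, -9.0, np.float64(33.3), [251.0, 13.0], np.int32(1016))
(650.9, 31.3, 37, 17, -10.5, np.float64(32.9), [306.0, 9.0], np.int32(710))
(786.5, 2.6, 55, 9, -40.5, np.float64(29.6), [443.0, 18.0], np.int32(410))
(395.5, 51.5, 54, 15, 62.0, np.float64(29.8), [51.0, 32.0], np.int32(551))
(595.3, -41.1, 113, 37, 89.3, np.float64(34.0), [262.0, 93.0], np.int32(3794))
(773.3, -172.9, 56, 14, 66.3, np.float64(30.6), [442.0, 194.0], np.int32(382))
(592.5, -202.7, 50, 42, -8.8, np.float64(27.0), [283.0, 241.0], np.int32(941))
(582.6, -294.6, 108, 15, -9.8, np.float64(27.8), [289.0, 313.0], np.int32(888))
[[-110.0, 687.9, 552.7], [-95.0, 688.9, 551.5], [-80.0, 689.2, 551.7], [-65.0, 689.6, 552.0], [-50.0, 689.7, 535.6], [-35.0, 690.0, 535.6], [-20.0, 690.3, 535.7], [-5.0, 690.5, 553.0], [10.0, 690.8, 553.2], [25.0, nan, 553.3]]
```

Bar C is in at (595,−41). Next is bar D.

```bash
python3 -m pendant '[{"xyz":[-0.003,0.012,0],"roll":7,"jaw":0.3},{"xyz":[-0.008,0.04,0],"roll":17,"jaw":0.3},{"xyz":[-0.014,0.07,0],"roll":27,"jaw":0.3},{"xyz":[-0.02,0.1,0],"roll":37,"jaw":0.3},{"xyz":[-0.027,0.13,0],"roll":47,"jaw":0.3},{"xyz":[-0.033,0.155,0],"roll":57,"jaw":0.3},{"xyz":[-0.037,0.17,0],"roll":67,"jaw":0.3},{"xyz":[-0.037,0.174,0],"roll":77,"jaw":0.3}]';python3 -m pendant '[{"xyz":[0,0,0],"roll":6,"jaw":0.3},{"xyz":[0,0,0],"roll":9,"jaw":0.3},{"xyz":[0,0,0],"roll":9,"jaw":0.3},{"xyz":[0,0,0],"roll":9,"jaw":0.3},{"xyz":[0,0,0.0],"roll":9,"jaw":0.3},{"xyz":[0,0,0.0],"roll":9,"jaw":0.3},{"xyz":[0,0,0.0],"roll":9,"jaw":0.3},{"xyz":[0,0,0.0],"roll":9,"jaw":0.3}]'; python3 go.py 580 -307 -25 -95.4; python3 bar.py
```

```text
time_s: 42.35
ee_pos: [528.4, -305.0, 183.6]
ee_rot: [-180.0, 0.0, -86.2]
force: [0.2, -0.3, -0.7]
gripper_width: 63.8
time_s: 43.35
ee_pos: [528.9, -304.8, 183.2]
ee_rot: [180.0, 0.0, -94.8]
force: [-0.6, 0.1, 0.1]
gripper_width: 63.7
shift [-0.0021 -0.0511  0.2082] roll 0.6 | t 43.35 pos [ 528.9 -304.8  183.2] rot [180.    0.  -94.8] w 63.7 F [-0.6  0.1  0.1] q6 64.0
(707.2, -190.3, 49, 8, -51.2, np.float64(29.6), [145.0, 20.0], np.int32(371))
(619.9, -108.3, 133, 3, -1.4, np.float64(30.4), [81.0, 117.0], np.int32(1096))
(587.4, -410.3, 109, 37, 1.8, np.float64(28.9), [371.0, 124.0], np.int32(3490))
(579.7, -309.1, 109, 36, -5.5, np.float64(29.0), [276.0, 140.0], np.int32(3400))
(591.4, -208.8, 51, 50, 84.0, np.float64(27.1), [182.0, 139.0], np.int32(1422))
(594.9, -45.8, 71, 36, 88.4, np.float64(34.5), [22.0, 153.0], np.int32(1354))
```

```bash
python3 -m pendant '[{"xyz":[0,-0.025,0],"roll":0,"jaw":0.3},{"xyz":[0,-0.051,0.02],"roll":0.5,"jaw":0.3},{"xyz":[0,-0.051,0.07],"roll":0.5,"jaw":0.3},{"xyz":[0,-0.051,0.12],"roll":0.5,"jaw":0.3},{"xyz":[0,-0.051,0.17],"roll":0.5,"jaw":0.3},{"xyz":[0,-0.051,0.198],"roll":0.5,"jaw":0.3},{"xyz":[0,-0.051,0.208],"roll":0.5,"jaw":0.3},{"xyz":[0,-0.051,0.208],"roll":0.5,"jaw":0.3}]' 35; python3 -m pendant '[{"xyz":[0,0,0],"roll":0,"jaw":1},{"xyz":[0,0,0],"roll":0,"jaw":1},{"xyz":[0,0,0],"roll":0,"jaw":1},{"xyz":[0,0,0],"roll":0,"jaw":1},{"xyz":[0,0,0],"roll":0,"jaw":1},{"xyz":[0,0,0],"roll":0,"jaw":1},{"xyz":[0,0,0],"roll":0,"jaw":1},{"xyz":[0,0,-0.03],"roll":0,"jaw":1}]' 35;  python3 go.py 648.7 -39.4 190 -0.9
```

```text
time_s: 44.4
ee_pos: [579.9, -309.3, -24.7]
ee_rot: [-180.0, 0.0, -95.3]
force: [0.3, -0.0, 0.5]
gripper_width: 63.9
time_s: 45.4
ee_pos: [577.5, -308.1, 2.9]
ee_rot: [179.7, 0.1, -95.3]
force: [-0.8, 0.1, -2.1]
gripper_width: 36.1
shift [-0.2745 -0.0448 -0.1867] roll -94.4 | t 45.4 pos [ 577.5 -308.1    2.9] rot [ 1.797e+02  1.000e-01 -9.530e+01] w 36.1 F [-0.8  0.1 -2.1] q6 66.0
```

```bash
python3 -m pendant '[{"xyz":[0,0,-0.05],"roll":0,"jaw":1},{"xyz":[0,0,-0.1],"roll":0,"jaw":1},{"xyz":[-0.01,-0.002,-0.15],"roll":-6,"jaw":1},{"xyz":[-0.04,-0.007,-0.18],"roll":-16,"jaw":1},{"xyz":[-0.08,-0.013,-0.187],"roll":-26,"jaw":1},{"xyz":[-0.12,-0.02,-0.187],"roll":-36,"jaw":1},{"xyz":[-0.16,-0.026,-0.187],"roll":-46,"jaw":1},{"xyz":[-0.2,-0.033,-0.187],"roll":-56,"jaw":1}]'; python3 go.py 648.7 -39.4 190 -0.9
```

```text
time_s: 46.4
ee_pos: [631.0, -112.0, 191.5]
ee_rot: [180.0, 0.0, -39.0]
force: [-0.0, 0.2, -0.7]
gripper_width: 35.6
shift [-0.0319 -0.0675  0.0015] roll -38.1 | t 46.4 pos [ 631.  -112.   191.5] rot [180.   0. -39.] w 35.6 F [-0.   0.2 -0.7] q6 28.0
```

```bash
python3 -m pendant '[{"xyz":[-0.01,-0.02,0],"roll":-9,"jaw":1},{"xyz":[-0.02,-0.045,0],"roll":-19,"jaw":1},{"xyz":[-0.029,-0.063,0],"roll":-29,"jaw":1},{"xyz":[-0.032,-0.0685,0.0],"roll":-38,"jaw":1},{"xyz":[-0.032,-0.0685,0.04],"roll":-38,"jaw":1},{"xyz":[-0.032,-0.0685,0.1],"roll":-38,"jaw":1},{"xyz":[-0.032,-0.0685,0.127],"roll":-38,"jaw":1},{"xyz":[-0.032,-0.0685,0.127],"roll":-38,"jaw":1}]'; python3 go.py 648.7 -39.4 -17 -0.9
```

```text
time_s: 47.4
ee_pos: [647.5, -39.8, 62.1]
ee_rot: [-180.0, 0.4, -1.3]
force: [-0.0, -0.5, -0.2]
gripper_width: 36.1
shift [ 0.0017 -0.0004  0.0791] roll -0.4 | t 47.4 pos [647.5 -39.8  62.1] rot [-180.     0.4   -1.3] w 36.1 F [-0.  -0.5 -0.2] q6 -3.0
```

```bash
python3 -m pendant '[{"xyz":[0.001,0,0.02],"roll":-0.4,"jaw":1},{"xyz":[0.001,0,0.045],"roll":-0.4,"jaw":1},{"xyz":[0.001,0,0.065],"roll":-0.4,"jaw":1},{"xyz":[0.001,0,0.075],"roll":-0.4,"jaw":1},{"xyz":[0.001,0,0.08],"roll":-0.4,"jaw":1},{"xyz":[0.001,0,0.08],"roll":-0.4,"jaw":1},{"xyz":[0.001,0,0.08],"roll":-0.4,"jaw":0.57},{"xyz":[0.001,0,0.08],"roll":-0.4,"jaw":0.57}]'; python3 -m pendant '[{"xyz":[0,0,0],"roll":0,"jaw":0.57},{"xyz":[0,0,-0.01],"roll":0,"jaw":0.57},{"xyz":[0,0,-0.04],"roll":0,"jaw":0.57},{"xyz":[0,0,-0.09],"roll":0,"jaw":0.57},{"xyz":[0,0,-0.14],"roll":0,"jaw":0.4},{"xyz":[0,0.01,-0.18],"roll":0,"jaw":0.3},{"xyz":[0,0.05,-0.2],"roll":0,"jaw":0.3},{"xyz":[0,0.1,-0.2],"roll":8,"jaw":0.3}]'; python3 go.py 533 -408 185 -88; python3 bar.py; python3 crate.py|tail -1
```

```text
time_s: 48.4
ee_pos: [650.2, -39.8, -14.0]
ee_rot: [-180.0, 0.0, -0.9]
force: [-5.1, -0.5, 3.0]
gripper_width: 39.3
time_s: 49.4
ee_pos: [651.8, -140.5, 189.3]
ee_rot: [180.0, -0.5, -9.0]
force: [0.4, -1.0, 0.3]
gripper_width: 64.2
shift [-0.0754  0.2829  0.0037] roll 79.0 | t 49.4 pos [ 651.8 -140.5  189.3] rot [180.   -0.5  -9. ] w 64.2 F [ 0.4 -1.   0.3] q6 -4.0
(597.9, 41.1, 37, 34, -1.7, np.float64(33.7), [193.0, 18.0], np.int32(1355))
(666.9, 34.5, 36, 26, -2.9, np.float64(33.4), [262.0, 14.0], np.int32(1054))
(652.4, -40.5, 112, 37, 89.0, np.float64(34.0), [261.0, 93.0], np.int32(3751))
(595.8, -39.3, 114, 37, 88.9, np.float64(34.0), [208.0, 101.0], np.int32(3748))
(599.1, -198.1, 49, 28, -35.2, np.float64(27.0), [239.0, 241.0], np.int32(566))
[[-110.0, 688.5, 553.6], [-95.0, 689.4, 551.8], [-80.0, 689.7, 552.0], [-65.0, 690.0, 552.4], [-50.0, 690.3, 535.5], [-35.0, 690.5, 535.8], [-20.0, 690.8, 535.8], [-5.0, 691.1, 553.4], [10.0, 691.3, 553.7], [25.0, 691.4, 554.0], [40.0, nan, 554.1]]
```

Four bars are in. Bar B seems to have shifted towards the +x wall but is still inside; I'll check it when placing the last one. Next is bar E.

```bash
python3 -m pendant '[{"xyz":[-0.006,0.02,0],"roll":7,"jaw":0.3},{"xyz":[-0.016,0.06,0],"roll":17,"jaw":0.3},{"xyz":[-0.027,0.1,0],"roll":27,"jaw":0.3},{"xyz":[-0.04,0.15,0],"roll":37,"jaw":0.3},{"xyz":[-0.053,0.2,0],"roll":47,"jaw":0.3},{"xyz":[-0.066,0.245,0],"roll":57,"jaw":0.3},{"xyz":[-0.074,0.275,0],"roll":67,"jaw":0.3},{"xyz":[-0.075,0.283,0],"roll":76,"jaw":0.3}]';python3 -m pendant '[{"xyz":[0,0,0],"roll":3,"jaw":0.3},{"xyz":[0,0,0],"roll":3,"jaw":0.3},{"xyz":[0,0,0],"roll":3,"jaw":0.3},{"xyz":[0,0,0],"roll":3,"jaw":0.3},{"xyz":[0,0,0.0],"roll":3,"jaw":0.3},{"xyz":[0,0,0.0],"roll":3,"jaw":0.3},{"xyz":[0,0,0.0],"roll":3,"jaw":0.3},{"xyz":[0,0,0.0],"roll":3,"jaw":0.3}]'; python3 go.py 587.4 -410.3 -25 -88.2; python3 bar.py
```

```text
time_s: 50.5
ee_pos: [531.0, -409.8, 185.7]
ee_rot: [-179.9, -0.1, -85.3]
force: [0.6, -0.1, 0.3]
gripper_width: 63.7
time_s: 51.5
ee_pos: [531.1, -407.7, 185.2]
ee_rot: [-180.0, 0.0, -87.9]
force: [-0.5, 0.2, 0.3]
gripper_width: 64.4
shift [ 0.0046 -0.0561  0.2102] roll 0.3 | t 51.5 pos [ 531.1 -407.7  185.2] rot [-180.     0.   -87.9] w 64.4 F [-0.5  0.2  0.3] q6 49.0
(700.0, -177.7, 47, 7, -68.7, np.float64(29.8), [51.0, 10.0], np.int32(378))
(587.4, -410.8, 109, 36, 2.9, np.float64(29.0), [281.0, 135.0], np.int32(3392))
(591.8, -208.8, 51, 50, -89.8, np.float64(27.2), [92.0, 126.0], np.int32(1532))
```

```bash
python3 -m pendant '[{"xyz":[0.003,-0.025,0],"roll":0,"jaw":0.3},{"xyz":[0.005,-0.056,0.02],"roll":-0.7,"jaw":0.3},{"xyz":[0.005,-0.056,0.07],"roll":-0.7,"jaw":0.3},{"xyz":[0.005,-0.056,0.12],"roll":-0.7,"jaw":0.3},{"xyz":[0.005,-0.056,0.17],"roll":-0.7,"jaw":0.3},{"xyz":[0.005,-0.056,0.2],"roll":-0.7,"jaw":0.3},{"xyz":[0.005,-0.056,0.21],"roll":-0.7,"jaw":0.3},{"xyz":[0.005,-0.056,0.21],"roll":-0.7,"jaw":0.3}]' 35; python3 -m pendant '[{"xyz":[0,0,0],"roll":0,"jaw":1},{"xyz":[0,0,0],"roll":0,"jaw":1},{"xyz":[0,0,0],"roll":0,"jaw":1},{"xyz":[0,0,0],"roll":0,"jaw":1},{"xyz":[0,0,0],"roll":0,"jaw":1},{"xyz":[0,0,0],"roll":0,"jaw":1},{"xyz":[0,0,0],"roll":0,"jaw":1},{"xyz":[0,0,-0.03],"roll":0,"jaw":1}]' 35; python3 -m pendant '[{"xyz":[0,0,-0.05],"roll":0,"jaw":1},{"xyz":[0,0,-0.1],"roll":0,"jaw":1},{"xyz":[0,0,-0.14],"roll":0,"jaw":1},{"xyz":[-0.03,0,-0.17],"roll":0,"jaw":1},{"xyz":[-0.07,0,-0.187],"roll":0,"jaw":1},{"xyz":[-0.12,-0,-0.187],"roll":0,"jaw":1},{"xyz":[-0.16,-0,-0.187],"roll":1,"jaw":1},{"xyz":[-0.18,-0,-0.187],"roll":2,"jaw":1}]';  python3 go.py 560 50 190 -90.9
```

```text
time_s: 52.55
ee_pos: [587.5, -410.9, -24.6]
ee_rot: [-180.0, -0.0, -87.2]
force: [-0.4, 0.7, 0.1]
gripper_width: 63.4
time_s: 53.55
ee_pos: [585.2, -409.3, 2.4]
ee_rot: [179.7, 0.2, -87.2]
force: [0.5, -0.6, -0.1]
gripper_width: 35.7
time_s: 54.55
ee_pos: [578.1, -228.8, 191.8]
ee_rot: [179.9, 0.0, -89.2]
force: [-0.4, -0.4, -1.2]
gripper_width: 35.5
shift [-0.279   0.0141  0.002 ] roll 1.7 | t 54.55 pos [ 578.1 -228.8  191.8] rot [179.9   0.  -89.2] w 35.5 F [-0.4 -0.4 -1.2] q6 67.0
```

```bash
python3 -m pendant '[{"xyz":[-0.02,0.001,0],"roll":1,"jaw":1},{"xyz":[-0.06,0.003,0],"roll":1.5,"jaw":1},{"xyz":[-0.11,0.005,0],"roll":1.5,"jaw":1},{"xyz":[-0.16,0.008,0],"roll":1.5,"jaw":1},{"xyz":[-0.21,0.011,0],"roll":1.5,"jaw":1},{"xyz":[-0.25,0.013,0],"roll":1.5,"jaw":1},{"xyz":[-0.275,0.014,0],"roll":1.5,"jaw":1},{"xyz":[-0.279,0.014,0],"roll":1.5,"jaw":1}]';  python3 go.py 622.8 72 190 -90.9; python3 bar.py; python3 crate.py pics/i.png|tail -1
```

```text
time_s: 55.55
ee_pos: [560.5, 49.0, 191.7]
ee_rot: [179.9, -0.0, -90.6]
force: [-0.1, -0.5, -0.5]
gripper_width: 35.8
shift [-0.0236 -0.0621  0.0016] roll 0.3 | t 55.55 pos [560.5  49.  191.7] rot [179.9  -0.  -90.6] w 35.8 F [-0.1 -0.5 -0.5] q6 94.0
(717.0, -127.5, 70, 15, 39.0, np.float64(30.2), [447.0, 33.0], np.int32(558))
(696.2, 278.1, 122, 20, -78.1, np.float64(24.2), [56.0, 61.0], np.int32(1129))
(667.7, 77.8, 112, 37, 89.0, np.float64(33.9), [249.0, 87.0], np.int32(3957))
(640.9, -102.8, 84, 4, -0.5, np.float64(30.3), [420.0, 110.0], np.int32(489))
(652.5, -42.3, 115, 36, 89.5, np.float64(33.8), [361.0, 102.0], np.int32(3681))
(591.5, -207.7, 51, 51, 49.7, np.float64(26.8), [508.0, 157.0], np.int32(1406))
(598.9, 80.7, 111, 35, 89.7, np.float64(34.0), [236.0, 151.0], np.int32(2058))
(595.8, -41.9, 112, 36, 89.1, np.float64(33.9), [359.0, 155.0], np.int32(3172))
(536.2, 343.2, 55, 10, -88.3, np.float64(24.4), [22.0, 211.0], np.int32(372))
(412.8, 285.3, 56, 24, 0.5, np.float64(35.6), [83.0, 307.0], np.int32(558))
[[-110.0, 688.6, 553.8], [-95.0, 689.2, 552.0], [-80.0, 689.6, 552.3], [-65.0, 689.7, 552.3], [-50.0, 689.9, 535.6], [-35.0, 690.1, 535.7], [-20.0, 691.1, 536.0], [-5.0, 691.2, 553.9], [10.0, 691.4, 554.2], [25.0, 691.5, nan], [40.0, 691.8, nan], [55.0, 691.9, nan], [70.0, 692.1, nan], [85.0, 692.3, 555.0], [100.0, 693.3, 555.1], [115.0, 693.5, 555.4], [130.0, 693.6, 556.5], [145.0, 692.9, 556.9]]
```

View pics/i.png

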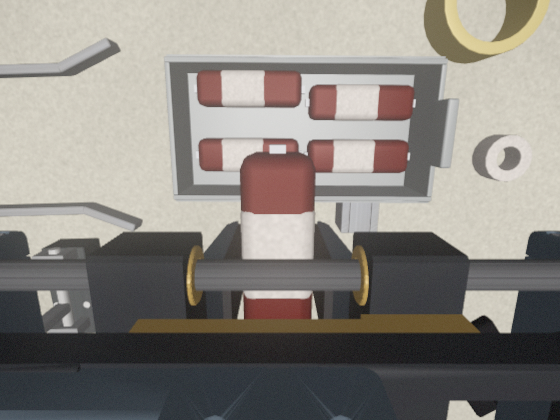

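Picture 11: four bars lie flat inside the crate; B is at (249,88), near the +x wall (it was the knocked bar). Bar E is held at (277,240). I'll lay E crosswise over A and B at (623.3, 72).

```bash
python3 -m pendant '[{"xyz":[-0.008,-0.02,0],"roll":0.3,"jaw":1},{"xyz":[-0.017,-0.045,0],"roll":0.3,"jaw":1},{"xyz":[-0.0237,-0.0626,0],"roll":0.3,"jaw":1},{"xyz":[-0.0237,-0.0626,0.02],"roll":0.3,"jaw":1},{"xyz":[-0.0237,-0.0626,0.06],"roll":0.3,"jaw":1},{"xyz":[-0.0237,-0.0626,0.1],"roll":0.3,"jaw":1},{"xyz":[-0.0237,-0.0626,0.11],"roll":0.3,"jaw":1},{"xyz":[-0.0237,-0.0626,0.11],"roll":0.3,"jaw":1}]';  python3 go.py 623.3 72 12 -90.9
```

```text
time_s: 56.65
ee_pos: [624.2, 69.9, 82.3]
ee_rot: [180.0, -0.0, -91.1]
force: [-0.7, 0.3, -0.4]
gripper_width: 35.7
shift [-0.0021  0.0009  0.0703] roll -0.2 | t 56.65 pos [624.2  69.9  82.3] rot [180.   -0.  -91.1] w 35.7 F [-0.7  0.3 -0.4] q6 96.0
```

```bash
python3 -m pendant '[{"xyz":[-0.001,0.001,0.02],"roll":0,"jaw":1},{"xyz":[-0.001,0.001,0.04],"roll":0,"jaw":1},{"xyz":[-0.001,0.001,0.055],"roll":0,"jaw":1},{"xyz":[-0.001,0.001,0.065],"roll":0,"jaw":1},{"xyz":[-0.001,0.001,0.07],"roll":0,"jaw":1},{"xyz":[-0.001,0.001,0.07],"roll":0,"jaw":1},{"xyz":[-0.001,0.001,0.07],"roll":0,"jaw":0.5},{"xyz":[-0.001,0.001,0.07],"roll":0,"jaw":0.5}]'; python3 -m pendant '[{"xyz":[0,0,0],"roll":0,"jaw":0.5},{"xyz":[0,0,-0.01],"roll":0,"jaw":0.4},{"xyz":[0,0,-0.04],"roll":0,"jaw":0.4},{"xyz":[0,0,-0.09],"roll":0,"jaw":0.4},{"xyz":[0,0,-0.14],"roll":0,"jaw":0.4},{"xyz":[0.01,0.02,-0.17],"roll":0,"jaw":0.3},{"xyz":[0.05,0.05,-0.18],"roll":0,"jaw":0.3},{"xyz":[0.1,0.06,-0.18],"roll":0,"jaw":0.3}]'; python3 go.py 619 -104 100 -90.9; python3 - <<'E'
from h import *
from bar import tops
for b in tops('wrist',54,66)[0]+tops('wrist',22,38)[0]: print(b)
im,d,K,T,_=cam('wrist'); P=pts(d,K,T); m=(P[...,2]>92)&(P[...,2]<104)&(P[...,0]>560)&(P[...,0]<680)&(P[...,1]<-80)&(P[...,1]>-130)
r=cv2.minAreaRect(P[m][:,:2].astype('f4')); print('grip',m.sum(),r,np.median(P[m],axis=0))
E
python3 crate.py|tail -1
```

```text
time_s: 57.65
ee_pos: [623.4, 71.8, 13.0]
ee_rot: [-179.9, 0.0, -91.0]
force: [-0.3, -0.4, 1.1]
gripper_width: 45.2
time_s: 58.65
ee_pos: [560.4, -27.4, 194.7]
ee_rot: [-179.8, -0.0, -90.9]
force: [1.3, -0.9, -0.3]
gripper_width: 64.0
shift [ 0.0757 -0.0594  0.0949] roll -0.0 | t 58.65 pos [560.4 -27.4 194.7] rot [-179.8   -0.   -90.9] w 64.0 F [ 1.3 -0.9 -0.3] q6 87.0
(625.0, 146.3, 124, 4, -1.9, np.float64(60.2), [101.0, 129.0], np.int32(733))
(623.2, 70.6, 109, 37, -1.2, np.float64(63.9), [178.0, 131.0], np.int32(3659))
(707.8, 236.0, 37, 11, -66.5, np.float64(24.1), [14.0, 51.0], np.int32(352))
(668.6, 106.8, 55, 36, 88.8, np.float64(33.9), [135.0, 86.0], np.int32(1233))
(667.4, 45.4, 48, 36, 89.4, np.float64(33.5), [203.0, 86.0], np.int32(1323))
(666.2, 146.1, 42, 4, -3.7, np.float64(30.4), [103.0, 91.0], np.int32(319))
(652.3, -42.5, 110, 36, 88.9, np.float64(33.9), [282.0, 101.0], np.int32(3592))
(591.5, -207.7, 51, 50, 90.0, np.float64(26.9), [431.0, 155.0], np.int32(1317))
(598.9, 114.6, 35, 35, -1.0, np.float64(34.1), [139.0, 155.0], np.int32(961))
(598.5, 39.7, 35, 33, -1.2, np.float64(33.7), [208.0, 154.0], np.int32(963))
(595.7, -40.8, 111, 35, 88.8, np.float64(34.0), [281.0, 155.0], np.int32(3208))
(523.8, 238.4, 49, 11, 67.5, np.float64(24.3), [44.0, 221.0], np.int32(349))
grip 854 ((620.5126342773438, -103.21994018554688), (10.429187774658203, 58.4765625), 89.1343002319336) [ 621.34357943 -102.35814586   98.89074367]
[[-110.0, 688.4, 553.1], [-95.0, 689.4, 552.0], [-80.0, 689.8, 552.2], [-65.0, 690.0, 552.8], [-50.0, 690.4, 536.0], [-35.0, 690.7, 535.3], [-20.0, 691.0, 535.6], [-5.0, 691.4, 553.9], [10.0, 691.5, 554.2], [25.0, 691.1, 554.6], [40.0, 691.4, 554.8], [55.0, 691.7, 555.2], [70.0, 692.1, 554.7], [85.0, 692.4, 554.8], [100.0, 692.7, 555.1], [115.0, 693.0, 555.4], [130.0, 693.4, 555.8], [145.0, 692.8, 556.3]]
```

Bar E lies flat on A and B (top z 64). Grip plate is at (620.5, −103.2). Before sliding I'll measure the dock from above.

```bash
python3 -m pendant '[{"xyz":[-0.03,0,0],"roll":0,"jaw":0.3},{"xyz":[-0.08,0,0],"roll":0,"jaw":0.3},{"xyz":[-0.14,0,0],"roll":0,"jaw":0.3},{"xyz":[-0.2,0,0],"roll":0,"jaw":0.3},{"xyz":[-0.26,0,0],"roll":0,"jaw":0.3},{"xyz":[-0.31,0,0],"roll":0,"jaw":0.3},{"xyz":[-0.34,0,0],"roll":0,"jaw":0.3},{"xyz":[-0.35,0,0],"roll":0,"jaw":0.3}]'; python3 -m pendant '[{"xyz":[0,0,0],"roll":0,"jaw":0.3},{"xyz":[0,0,0],"roll":0,"jaw":0.3},{"xyz":[0,0,0],"roll":0,"jaw":0.3},{"xyz":[0,0,0],"roll":0,"jaw":0.3},{"xyz":[0,0,0],"roll":0,"jaw":0.3},{"xyz":[0,0,0],"roll":0,"jaw":0.3},{"xyz":[0,0,0],"roll":0,"jaw":0.3},{"xyz":[0,0,0],"roll":0,"jaw":0.3}]'; python3 - <<'E'
from h import *
im,d,K,T,_=cam('wrist'); P=pts(d,K,T); cv2.imwrite('pics/j.png',im); print(env.state()['ee_pos'])
m=(P[...,2]>18)&(P[...,2]<30)
for a,b in((500,580),(650,740)):
    L=[]
    for y in range(200,490,10):
        S=P[m&(abs(P[...,1]-y)<5)&(P[...,0]>a)&(P[...,0]<b)][:,0]
        L.append((y,len(S))+tuple(np.percentile(S,[3,50,97]).round(1)) if len(S)>8 else (y,len(S)))
    print([tuple(map(float,l)) for l in L])
m=(P[...,2]>50)&(P[...,2]<66)&(P[...,1]>440)&(P[...,1]<540)&(P[...,0]>500)&(P[...,0]<740)
for x in range(530,710,30):
    S=P[m&(abs(P[...,0]-x)<8)][:,1]
    if len(S)>5: print('stop',x,np.percentile(S,[3,50,97]).round(1))
m=(P[...,2]>80)&(P[...,2]<106)&(P[...,1]>270)&(P[...,1]<330)&(P[...,0]>380)&(P[...,0]<500)
if m.sum(): print('knob',np.percentile(P[m],[5,50,95],axis=0).round(1).tolist())
m=(P[...,2]>40)&(P[...,2]<56)&(P[...,1]>285)&(P[...,1]<310)&(P[...,0]>460)&(P[...,0]<560)
if m.sum(): print('tip',np.percentile(P[m],[5,50,98],axis=0).round(1).tolist())
E
```

```text
time_s: 59.85
ee_pos: [566.6, 325.9, 191.8]
ee_rot: [180.0, 0.0, -90.8]
force: [0.4, -0.2, 0.0]
gripper_width: 63.8
time_s: 60.85
ee_pos: [567.3, 322.8, 192.2]
ee_rot: [180.0, 0.0, -91.0]
force: [0.2, 1.0, 0.0]
gripper_width: 63.9
[567.34031862 322.86248969 192.23255508]
[(200.0, 0.0), (210.0, 0.0), (220.0, 59.0, 513.4, 518.8, 522.9), (230.0, 40.0, 518.6, 523.8, 527.3), (240.0, 34.0, 525.4, 528.2, 531.2), (250.0, 66.0, 525.3, 530.2, 534.9), (260.0, 86.0, 527.3, 532.9, 538.8), (270.0, 75.0, 531.3, 536.7, 541.6), (280.0, 81.0, 533.0, 538.0, 542.1), (290.0, 75.0, 533.1, 538.2, 542.1), (300.0, 83.0, 532.1, 537.6, 541.9), (310.0, 83.0, 532.3, 537.3, 541.8), (320.0, 72.0, 532.5, 537.5, 541.4), (330.0, 83.0, 532.2, 537.4, 541.3), (340.0, 82.0, 531.5, 536.6, 541.0), (350.0, 73.0, 531.8, 536.8, 540.8), (360.0, 79.0, 532.1, 536.8, 540.8), (370.0, 78.0, 530.7, 536.1, 540.5), (380.0, 81.0, 531.0, 536.0, 540.3), (390.0, 77.0, 531.4, 536.3, 540.2), (400.0, 78.0, 530.2, 536.0, 540.1), (410.0, 83.0, 530.4, 535.8, 540.0), (420.0, 78.0, 530.6, 535.7, 539.6), (430.0, 80.0, 530.9, 535.7, 539.5), (440.0,
[... 737 characters left out ...]
, 689.2, 694.5), (370.0, 99.0, 684.6, 689.2, 693.5), (380.0, 101.0, 684.2, 688.6, 693.7), (390.0, 101.0, 684.1, 688.8, 693.9), (400.0, 98.0, 684.1, 688.0, 693.0), (410.0, 102.0, 683.6, 688.3, 693.4), (420.0, 101.0, 683.6, 687.5, 693.4), (430.0, 99.0, 683.3, 687.6, 692.5), (440.0, 106.0, 683.2, 687.6, 692.8), (450.0, 99.0, 683.1, 686.9, 692.0), (460.0, 100.0, 682.7, 687.1, 692.2), (470.0, 107.0, 682.6, 687.2, 692.4), (480.0, 91.0, 682.6, 686.7, 691.5)]
stop 530 [488.5 492.7 500. ]
stop 560 [489.2 492.8 500.2]
stop 590 [489.6 493.5 500.9]
stop 620 [490.2 493.9 501.5]
stop 650 [490.6 494.4 502.3]
stop 680 [491.2 494.9 502.3]
tip [[495.1, 286.5, 42.5], [496.1, 298.1, 50.5], [500.0, 309.2, 55.6]]
```

View pics/j.png

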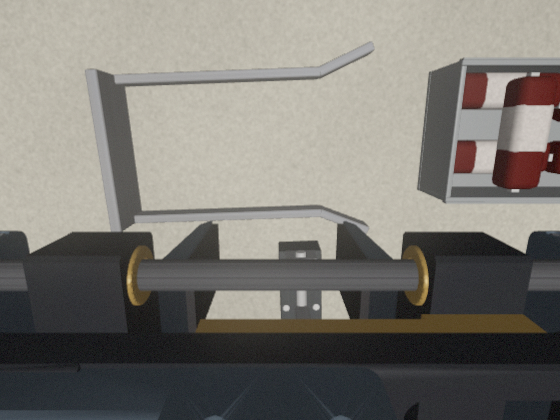

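Picture 12: rails run from (115,75) to (320,72) and from (135,217) to (320,212), stop at (110,150), and the bolt is back (rod behind the rail). Dock axis: x = 613.65 − 0.0178(y−310), yaw +1.0°, stop face y ≈ 490. The plate therefore goes from (620.5,−103) to about (615,235), with the yaw changing +1.9°.

```bash
python3 -m pendant '[{"xyz":[0.03,-0.004,0],"roll":0,"jaw":0.5},{"xyz":[0.08,-0.011,0],"roll":0,"jaw":0.5},{"xyz":[0.14,-0.02,0],"roll":0,"jaw":0.5},{"xyz":[0.2,-0.029,0],"roll":0,"jaw":0.5},{"xyz":[0.26,-0.037,0],"roll":0,"jaw":0.5},{"xyz":[0.32,-0.046,0],"roll":0,"jaw":0.5},{"xyz":[0.375,-0.054,0],"roll":0,"jaw":0.5},{"xyz":[0.41,-0.058,0],"roll":0,"jaw":0.5}]'; python3 -m pendant '[{"xyz":[0.012,-0.002,0],"roll":0,"jaw":0.5},{"xyz":[0.015,-0.003,0],"roll":0,"jaw":0.5},{"xyz":[0.015,-0.003,0],"roll":0,"jaw":0.5},{"xyz":[0.015,-0.003,0],"roll":0,"jaw":0.5},{"xyz":[0.015,-0.003,0],"roll":0,"jaw":0.5},{"xyz":[0.015,-0.003,0],"roll":0,"jaw":0.5},{"xyz":[0.015,-0.003,0],"roll":0,"jaw":0.5},{"xyz":[0.015,-0.003,0],"roll":0,"jaw":0.5}]'; python3 go.py 620.5 -103.2 44 -90.9; python3 - <<'E'
from h import *
im,d,K,T,_=cam('wrist'); P=pts(d,K,T); m=(P[...,2]>92)&(P[...,2]<104)&(P[...,0]>560)&(P[...,0]<680)&(P[...,1]<-80)&(P[...,1]>-130)
r=cv2.minAreaRect(P[m][:,:2].astype('f4')); print('grip',m.sum(),r)
E
```

```text
time_s: 61.9
ee_pos: [618.0, -90.9, 192.3]
ee_rot: [-180.0, -0.0, -91.2]
force: [0.0, 0.6, -0.4]
gripper_width: 45.5
time_s: 62.9
ee_pos: [620.6, -103.2, 192.2]
ee_rot: [-180.0, 0.0, -91.0]
force: [0.6, 0.6, -0.8]
gripper_width: 46.0
shift [0.000e+00 1.000e-04 1.482e-01] roll -0.1 | t 62.9 pos [ 620.6 -103.2  192.2] rot [-180.    0.  -91.] w 46.0 F [ 0.6  0.6 -0.8] q6 81.0
grip 665 ((621.118896484375, -103.85199737548828), (9.260808944702148, 58.903228759765625), 88.7999496459961)
```

Right above the plate. I'll lower and pinch it lightly (12 N), so that it can't be lifted.

```bash
python3 -m pendant '[{"xyz":[0,0,0.03],"roll":0,"jaw":0.5},{"xyz":[0,0,0.07],"roll":0,"jaw":0.5},{"xyz":[0,0,0.11],"roll":0,"jaw":0.5},{"xyz":[0,0,0.135],"roll":0,"jaw":0.5},{"xyz":[0,0,0.148],"roll":0,"jaw":0.5},{"xyz":[0,0,0.148],"roll":0,"jaw":0.5},{"xyz":[0,0,0.148],"roll":0,"jaw":0.5},{"xyz":[0,0,0.148],"roll":0,"jaw":0.7}]' 12; python3 -m pendant '[{"xyz":[0,0,0],"roll":0,"jaw":0.8},{"xyz":[0,0,0],"roll":0,"jaw":1},{"xyz":[0,0,0],"roll":0,"jaw":1},{"xyz":[0,0,0],"roll":0,"jaw":1},{"xyz":[0,0,0],"roll":0,"jaw":1},{"xyz":[0,0,0],"roll":0,"jaw":1},{"xyz":[0,0,0],"roll":0,"jaw":1},{"xyz":[0,0,0],"roll":0,"jaw":1}]' 12;python3 go.py 620.5 -103.2 44 -90.9
```

```text
time_s: 63.95
ee_pos: [621.5, -103.4, 45.5]
ee_rot: [-179.9, -0.0, -91.0]
force: [-0.7, 0.5, 0.2]
gripper_width: 38.2
time_s: 64.95
ee_pos: [620.7, -102.7, 44.4]
ee_rot: [-180.0, 0.1, -91.0]
force: [-0.4, 5.2, 3.3]
gripper_width: 10.0
shift [0.0005 0.0002 0.0004] roll -0.1 | t 64.95 pos [ 620.7 -102.7   44.4] rot [-1.8e+02  1.0e-01 -9.1e+01] w 10.0 F [-0.4  5.2  3.3] q6 81.0
```

```bash
python3 -m pendant '[{"xyz":[-0.002,0,0],"roll":-0.2,"jaw":1},{"xyz":[-0.007,0,0],"roll":-0.5,"jaw":1},{"xyz":[-0.015,0.0005,0],"roll":-0.9,"jaw":1},{"xyz":[-0.025,0.001,0],"roll":-1.3,"jaw":1},{"xyz":[-0.035,0.001,0],"roll":-1.6,"jaw":1},{"xyz":[-0.043,0.0015,0],"roll":-1.9,"jaw":1},{"xyz":[-0.048,0.0015,0],"roll":-1.9,"jaw":1},{"xyz":[-0.05,0.0015,0],"roll":-1.9,"jaw":1}]' 12;python3 go.py 620.1 -53.2 44 -89.0; python3 crate.py|tail -1
```

```text
time_s: 65.95
ee_pos: [620.7, -56.5, 44.4]
ee_rot: [-179.9, -0.3, -89.0]
force: [0.1, -7.6, 1.5]
gripper_width: 9.9
shift [-0.0033  0.0005  0.0004] roll -0.0 | t 65.95 pos [620.7 -56.5  44.4] rot [-179.9   -0.3  -89. ] w 9.9 F [ 0.1 -7.6  1.5] q6 83.0
[[-65.0, 687.8, nan], [-50.0, 689.1, nan], [-35.0, 688.9, nan], [-20.0, 688.6, nan], [-5.0, 688.4, nan], [10.0, 688.1, nan], [25.0, 687.9, nan], [40.0, 687.6, nan], [55.0, 687.4, nan], [70.0, 687.1, nan], [85.0, 686.9, nan]]
```

Crate yaw is now about +0.95° and on the dock axis. On into the mouth.

```bash
python3 -m pendant '[{"xyz":[-0.004,0,0],"roll":0,"jaw":1},{"xyz":[-0.014,0,0],"roll":0,"jaw":1},{"xyz":[-0.028,0,0],"roll":0,"jaw":1},{"xyz":[-0.043,0,0],"roll":0,"jaw":1},{"xyz":[-0.058,0,0],"roll":0,"jaw":1},{"xyz":[-0.071,0,0],"roll":0,"jaw":1},{"xyz":[-0.078,0,0],"roll":0,"jaw":1},{"xyz":[-0.08,0,0],"roll":0,"jaw":1}]' 12;python3 go.py 618.7 27 44 -89.0; python3 crate.py|tail -1
```

```text
time_s: 67.0
ee_pos: [619.4, 23.7, 44.4]
ee_rot: [-179.9, -0.3, -89.0]
force: [-0.4, -8.4, 2.7]
gripper_width: 9.8
shift [-0.0034  0.0007  0.0003] roll -0.0 | t 67.0 pos [619.4  23.7  44.4] rot [-179.9   -0.3  -89. ] w 9.8 F [-0.4 -8.4  2.7] q6 91.0
[[25.0, 687.9, nan], [40.0, 687.7, nan], [55.0, 687.5, nan], [70.0, 687.2, nan], [85.0, 686.9, nan], [100.0, 686.7, nan], [115.0, 686.4, nan], [130.0, 686.2, nan], [145.0, 685.9, nan], [160.0, 685.6, nan], [175.0, 685.4, nan]]
```

```bash
python3 -m pendant '[{"xyz":[-0.004,0,0],"roll":0,"jaw":1},{"xyz":[-0.014,0.0005,0],"roll":0,"jaw":1},{"xyz":[-0.028,0.0005,0],"roll":0,"jaw":1},{"xyz":[-0.043,0.0005,0],"roll":0,"jaw":1},{"xyz":[-0.058,0.0005,0],"roll":0,"jaw":1},{"xyz":[-0.071,0.0005,0],"roll":0,"jaw":1},{"xyz":[-0.078,0.0005,0],"roll":0,"jaw":1},{"xyz":[-0.08,0.0005,0],"roll":0,"jaw":1}]' 12;python3 -m pendant '[{"xyz":[-0.004,0,0],"roll":0,"jaw":1},{"xyz":[-0.014,0,0],"roll":0,"jaw":1},{"xyz":[-0.028,0,0],"roll":0,"jaw":1},{"xyz":[-0.043,0,0],"roll":0,"jaw":1},{"xyz":[-0.058,0,0],"roll":0,"jaw":1},{"xyz":[-0.071,0,0],"roll":0,"jaw":1},{"xyz":[-0.078,0,0],"roll":0,"jaw":1},{"xyz":[-0.08,0,0],"roll":0,"jaw":1}]' 12;python3 go.py 615 235 44 -89.0; python3 crate.py|tail -1
```

```text
time_s: 68.05
ee_pos: [617.8, 103.4, 44.4]
ee_rot: [-179.9, -0.3, -89.0]
force: [-0.1, -8.4, 2.7]
gripper_width: 10.1
time_s: 69.05
ee_pos: [616.6, 183.1, 44.4]
ee_rot: [-180.0, -0.4, -89.0]
force: [0.6, -9.0, 3.5]
gripper_width: 10.0
shift [-0.0519  0.0007  0.    ] roll -0.0 | t 69.05 pos [616.6 183.1  44.4] rot [-180.    -0.4  -89. ] w 10.0 F [ 0.6 -9.   3.5] q6 105.0
[[175.0, 683.2, nan], [190.0, 685.1, nan], [205.0, 684.8, nan], [220.0, 684.6, nan], [235.0, 684.3, nan], [250.0, 684.0, nan], [265.0, 683.8, nan], [280.0, 683.5, nan], [295.0, 683.3, nan], [310.0, 683.0, nan], [325.0, 682.7, nan]]
```

```bash
python3 -m pendant '[{"xyz":[-0.003,0,0],"roll":0,"jaw":1},{"xyz":[-0.01,0,0],"roll":0,"jaw":1},{"xyz":[-0.018,0,0],"roll":0,"jaw":1},{"xyz":[-0.026,0,0],"roll":0,"jaw":1},{"xyz":[-0.034,0,0],"roll":0,"jaw":1},{"xyz":[-0.04,0,0],"roll":0,"jaw":1},{"xyz":[-0.043,0,0],"roll":0,"jaw":1},{"xyz":[-0.044,0,0],"roll":0,"jaw":1}]' 15;python3 -m pendant '[{"xyz":[-0.001,0,0],"roll":0,"jaw":1},{"xyz":[-0.002,0,0],"roll":0,"jaw":1},{"xyz":[-0.003,0,0],"roll":0,"jaw":1},{"xyz":[-0.004,0,0],"roll":0,"jaw":1},{"xyz":[-0.005,0,0],"roll":0,"jaw":1},{"xyz":[-0.006,0,0],"roll":0,"jaw":1},{"xyz":[-0.007,0,0],"roll":0,"jaw":1},{"xyz":[-0.008,0,0],"roll":0,"jaw":1}]' 15
```

```text
time_s: 70.1
ee_pos: [616.0, 226.6, 44.4]
ee_rot: [-180.0, -0.4, -89.1]
force: [-0.1, -9.3, 4.3]
gripper_width: 10.1
time_s: 71.1
ee_pos: [615.9, 234.3, 44.4]
ee_rot: [-180.0, -0.4, -89.1]
force: [-0.1, -8.6, 4.0]
gripper_width: 10.0
```

```bash
python3 -m pendant '[{"xyz":[-0.001,0,0],"roll":0,"jaw":1},{"xyz":[-0.001,0,0],"roll":0,"jaw":1},{"xyz":[-0.002,0,0],"roll":0,"jaw":1},{"xyz":[-0.003,0,0],"roll":0,"jaw":1},{"xyz":[-0.003,0,0],"roll":0,"jaw":1},{"xyz":[-0.004,0,0],"roll":0,"jaw":1},{"xyz":[-0.004,0,0],"roll":0,"jaw":1},{"xyz":[-0.004,0,0],"roll":0,"jaw":1}]' 25
```

```text
time_s: 72.1
ee_pos: [615.8, 236.2, 44.4]
ee_rot: [-180.0, -0.6, -89.1]
force: [0.6, -16.1, 5.0]
gripper_width: 9.7
```

```bash
python3 -m pendant '[{"xyz":[-0.001,0,0],"roll":0,"jaw":1},{"xyz":[-0.001,0,0],"roll":0,"jaw":1},{"xyz":[-0.002,0,0],"roll":0,"jaw":1},{"xyz":[-0.002,0,0],"roll":0,"jaw":1},{"xyz":[-0.003,0,0],"roll":0,"jaw":1},{"xyz":[-0.003,0,0],"roll":0,"jaw":1},{"xyz":[-0.003,0,0],"roll":0,"jaw":1},{"xyz":[-0.003,0,0],"roll":0,"jaw":1}]' 25; python3 crate.py | tail -1
```

```text
time_s: 73.1
ee_pos: [616.0, 236.0, 44.4]
ee_rot: [180.0, -0.9, -89.0]
force: [1.2, -22.5, 5.9]
gripper_width: 10.1
[[235.0, 684.1, nan], [250.0, 684.4, nan], [265.0, 684.1, nan], [280.0, 683.9, nan], [295.0, 683.6, nan], [310.0, 683.3, nan], [325.0, 683.1, nan], [340.0, 682.8, nan], [355.0, 682.5, nan], [370.0, 682.3, nan], [385.0, 682.1, nan]]
```

Nose is on the stop (y stopped at 236, force up to 22 N). I'll relax the command by 6 mm, open and rise.

```bash
python3 -m pendant '[{"xyz":[0.003,0,0],"roll":0,"jaw":1},{"xyz":[0.005,0,0],"roll":0,"jaw":1},{"xyz":[0.006,0,0],"roll":0,"jaw":1},{"xyz":[0.006,0,0],"roll":0,"jaw":0.8},{"xyz":[0.006,0,0],"roll":0,"jaw":0.6},{"xyz":[0.006,0,0],"roll":0,"jaw":0.6},{"xyz":[0.006,0,-0.02],"roll":0,"jaw":0.6},{"xyz":[0.006,0,-0.06],"roll":0,"jaw":0.6}]' 25; python3 -m pendant '[{"xyz":[0,0,-0.03],"roll":0,"jaw":0.6},{"xyz":[0,0,-0.07],"roll":0,"jaw":0.6},{"xyz":[0,0,-0.09],"roll":0,"jaw":0.6},{"xyz":[0,0.02,-0.09],"roll":5,"jaw":0.6},{"xyz":[-0.01,0.05,-0.09],"roll":5,"jaw":0.6},{"xyz":[-0.02,0.09,-0.09],"roll":5,"jaw":0.6},{"xyz":[-0.03,0.12,-0.09],"roll":0,"jaw":0.6},{"xyz":[-0.03,0.13,-0.09],"roll":0,"jaw":0.6}]'; python3 go.py 428 299 180 1; python3 - <<'E'
from h import *
for n in('wrist','top'):
    im,d,K,T,_=cam(n); P=pts(d,K,T); cv2.imwrite(f'pics/k_{n}.png',im)
    m=(P[...,2]>92)&(P[...,2]<104)&(P[...,0]>570)&(P[...,0]<660)&(P[...,1]>200)&(P[...,1]<260)
    if m.sum()>20: print(n,'grip',cv2.minAreaRect(P[m][:,:2].astype('f4')))
    m=(P[...,2]>62)&(P[...,2]<75)&(P[...,0]>560)&(P[...,0]<670)&(P[...,1]>455)&(P[...,1]<495); print('nose rim y',np.percentile(P[m][:,1],[2,50,98]) if m.sum()>9 else None)
    m=(P[...,2]>50)&(P[...,2]<60)&(P[...,0]>560)&(P[...,0]<670)&(P[...,1]>480)&(P[...,1]<530); print('stop y',np.percentile(P[m][:,1],[2,50,98]) if m.sum()>9 else None)
    m=(P[...,2]>62)&(P[...,2]<74)&(P[...,0]>490)&(P[...,0]<535)&(P[...,1]>270)&(P[...,1]<330); print('keeper',np.percentile(P[m],[2,50,98],axis=0).round(1).tolist() if m.sum()>9 else None)
E
```

```text
time_s: 74.15
ee_pos: [613.7, 239.5, 102.8]
ee_rot: [179.7, -0.1, -89.1]
force: [-0.3, 0.0, 0.8]
gripper_width: 36.4
time_s: 75.15
ee_pos: [483.3, 268.4, 194.5]
ee_rot: [-180.0, 0.0, -89.1]
force: [0.3, 0.1, 0.1]
gripper_width: 36.5
shift [-0.0315  0.0547  0.0145] roll -90.1 | t 75.15 pos [483.3 268.4 194.5] rot [-180.     0.   -89.1] w 36.5 F [0.3 0.1 0.1] q6 117.0
wrist grip ((615.792724609375, 235.6619415283203), (60.1171875, 10.252849578857422), 0.896487832069397)
nose rim y [484.20689279 486.18886471 490.34142564]
stop y [484.19480215 486.24926208 501.93396817]
keeper [[512.8, 280.5, 64.6], [523.9, 299.2, 66.3], [534.6, 317.0, 67.8]]
top grip ((616.3720703125, 234.48715209960938), (58.14158248901367, 8.845004081726074), 0.9798716306686401)
nose rim y [483.15309033 486.61216048 494.38220644]
stop y [483.60927069 495.28525835 501.98690589]
keeper None
```

View pics/k_wrist.png

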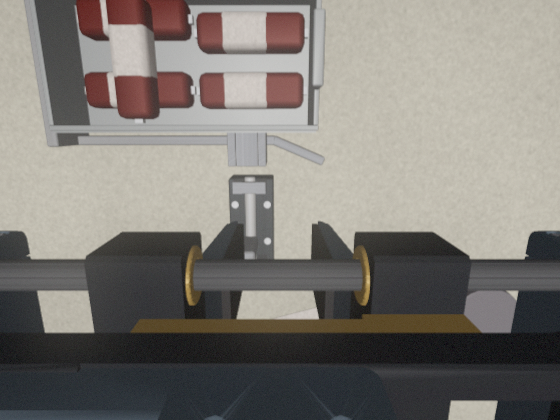

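Picture 13: the crate is in the dock with its nose on the stop. Keeper (247,148) is centred at y≈299, in line with the bolt (250,205) at y≈298.5. Now the bolt goes home.

```bash
python3 -m pendant '[{"xyz":[-0.005,0.008,0],"roll":-8,"jaw":0.5},{"xyz":[-0.012,0.022,0],"roll":-18,"jaw":0.5},{"xyz":[-0.02,0.036,0],"roll":-28,"jaw":0.5},{"xyz":[-0.027,0.047,0],"roll":-38,"jaw":0.5},{"xyz":[-0.0315,0.055,0],"roll":-48,"jaw":0.5},{"xyz":[-0.0315,0.055,0],"roll":-58,"jaw":0.5},{"xyz":[-0.0315,0.055,0],"roll":-68,"jaw":0.5},{"xyz":[-0.0315,0.055,0],"roll":-78,"jaw":0.5}]' 25;  python3 -m pendant '[{"xyz":[0,0,0],"roll":-10,"jaw":0.5},{"xyz":[0,0,0],"roll":-12,"jaw":0.5},{"xyz":[0,0,0],"roll":-12,"jaw":0.5},{"xyz":[0,0,0],"roll":-12,"jaw":0.5},{"xyz":[0,0,0],"roll":-12,"jaw":0.5},{"xyz":[0,0,0],"roll":-12,"jaw":0.5},{"xyz":[0,0,0],"roll":-12,"jaw":0.5},{"xyz":[0,0,0],"roll":-12,"jaw":0.5}]'; python3 go.py 428.3 298.6 42 1; python3 - <<'E'
from h import *
im,d,K,T,_=cam('wrist'); P=pts(d,K,T)
m=(P[...,2]>85)&(P[...,2]<110)&(abs(P[...,0]-430)<40)&(abs(P[...,1]-297)<30); print('knob',m.sum(),np.percentile(P[m],[5,50,95],axis=0).round(1).tolist())
E
```

```text
time_s: 76.25
ee_pos: [430.7, 298.4, 194.1]
ee_rot: [-180.0, -0.0, -10.9]
force: [-0.8, -0.1, 0.2]
gripper_width: 45.8
time_s: 77.25
ee_pos: [429.2, 298.5, 194.3]
ee_rot: [-180.0, -0.0, 0.9]
force: [-0.2, 0.4, -1.2]
gripper_width: 45.5
shift [-9.000e-04 -1.000e-04  1.523e-01] roll -0.1 | t 77.25 pos [429.2 298.5 194.3] rot [-180.    -0.     0.9] w 45.5 F [-0.2  0.4 -1.2] q6 33.0
knob 233 [[423.0, 290.9, 88.9], [428.6, 298.5, 98.4], [434.1, 304.7, 100.0]]
```

```bash
python3 -m pendant '[{"xyz":[-0.001,0,0.04],"roll":0,"jaw":0.5},{"xyz":[-0.001,0,0.085],"roll":0,"jaw":0.5},{"xyz":[-0.001,0,0.125],"roll":0,"jaw":0.5},{"xyz":[-0.001,0,0.145],"roll":0,"jaw":0.5},{"xyz":[-0.001,0,0.153],"roll":0,"jaw":0.5},{"xyz":[-0.001,0,0.153],"roll":0,"jaw":0.5},{"xyz":[-0.001,0,0.153],"roll":0,"jaw":1},{"xyz":[-0.001,0,0.153],"roll":0,"jaw":1}]' 30;  python3 -m pendant '[{"xyz":[0,0,0],"roll":0,"jaw":1},{"xyz":[0,0,0],"roll":0,"jaw":1},{"xyz":[0,0,0],"roll":0,"jaw":1},{"xyz":[0,0,0],"roll":0,"jaw":1},{"xyz":[0,0,0],"roll":0,"jaw":1},{"xyz":[0.001,0,0],"roll":0,"jaw":1},{"xyz":[0.003,0,0],"roll":0,"jaw":1},{"xyz":[0.005,0,0],"roll":0,"jaw":1}]' 30; python3 -m pendant '[{"xyz":[0.002,0,0],"roll":0,"jaw":1},{"xyz":[0.005,0,0],"roll":0,"jaw":1},{"xyz":[0.008,0,0],"roll":0,"jaw":1},{"xyz":[0.011,0,0],"roll":0,"jaw":1},{"xyz":[0.014,0,0],"roll":0,"jaw":1},{"xyz":[0.017,0,0],"roll":0,"jaw":1},{"xyz":[0.019,0,0],"roll":0,"jaw":1},{"xyz":[0.02,0,0],"roll":0,"jaw":1}]' 30
```

```text
time_s: 78.3
ee_pos: [428.8, 298.9, 42.2]
ee_rot: [-179.9, -0.1, 0.9]
force: [0.1, 0.1, 0.8]
gripper_width: 28.6
time_s: 79.3
ee_pos: [432.9, 298.6, 41.6]
ee_rot: [-180.0, 0.0, 0.9]
force: [-2.5, 0.4, 6.1]
gripper_width: 11.7
time_s: 80.3
ee_pos: [453.0, 299.0, 41.6]
ee_rot: [-180.0, 0.0, 0.8]
force: [-2.7, -0.0, 5.3]
gripper_width: 11.9
```

Moving freely (2.7 N). On towards x≈470.

```bash
python3 -m pendant '[{"xyz":[0.002,0,0],"roll":0,"jaw":1},{"xyz":[0.004,0,0],"roll":0,"jaw":1},{"xyz":[0.006,0,0],"roll":0,"jaw":1},{"xyz":[0.008,0,0],"roll":0,"jaw":1},{"xyz":[0.01,0,0],"roll":0,"jaw":1},{"xyz":[0.012,0,0],"roll":0,"jaw":1},{"xyz":[0.013,0,0],"roll":0,"jaw":1},{"xyz":[0.014,0,0],"roll":0,"jaw":1}]' 30;  python3 -m pendant '[{"xyz":[0.001,0,0],"roll":0,"jaw":1},{"xyz":[0.002,0,0],"roll":0,"jaw":1},{"xyz":[0.003,0,0],"roll":0,"jaw":1},{"xyz":[0.004,0,0],"roll":0,"jaw":1},{"xyz":[0.005,0,0],"roll":0,"jaw":1},{"xyz":[0.006,0,0],"roll":0,"jaw":1},{"xyz":[0.007,0,0],"roll":0,"jaw":1},{"xyz":[0.007,0,0],"roll":0,"jaw":1}]' 30
```

```text
time_s: 81.3
ee_pos: [466.9, 299.2, 41.6]
ee_rot: [-180.0, 0.0, 0.9]
force: [-3.4, 0.7, 5.5]
gripper_width: 12.1
time_s: 82.3
ee_pos: [469.7, 299.2, 41.5]
ee_rot: [180.0, 0.5, 0.8]
force: [-12.6, 2.2, 11.7]
gripper_width: 12.0
```

```bash
python3 -m pendant '[{"xyz":[0.001,0,0],"roll":0,"jaw":1},{"xyz":[0.002,0,0],"roll":0,"jaw":1},{"xyz":[0.003,0,0],"roll":0,"jaw":1},{"xyz":[0.004,0,0],"roll":0,"jaw":1},{"xyz":[0.004,0,0],"roll":0,"jaw":1},{"xyz":[0.004,0,0],"roll":0,"jaw":1},{"xyz":[0.004,0,0],"roll":0,"jaw":1},{"xyz":[0.004,0,0],"roll":0,"jaw":1}]' 30; python3 go.py 470 298 42 1
```

```text
time_s: 83.3
ee_pos: [469.4, 299.1, 41.4]
ee_rot: [179.9, 0.9, 0.7]
force: [-22.2, 3.4, 17.0]
gripper_width: 11.8
shift [ 0.0006  0.0011 -0.0006] roll -0.3 | t 83.3 pos [469.4 299.1  41.4] rot [179.9   0.9   0.7] w 11.8 F [-22.2   3.4  17. ] q6 30.0
```

End stop reached (470, 22 N, no further travel, about 42 mm from the back position). I'll relax, open and rise.

```bash
python3 -m pendant '[{"xyz":[-0.003,0,0],"roll":0,"jaw":1},{"xyz":[-0.006,0,0],"roll":0,"jaw":1},{"xyz":[-0.007,0,0],"roll":0,"jaw":1},{"xyz":[-0.007,0,0],"roll":0,"jaw":0.8},{"xyz":[-0.007,0,0],"roll":0,"jaw":0.5},{"xyz":[-0.007,0,0],"roll":0,"jaw":0.5},{"xyz":[-0.007,0,-0.01],"roll":0,"jaw":0.5},{"xyz":[-0.007,0,-0.05],"roll":0,"jaw":0.5}]' 30; python3 -m pendant '[{"xyz":[0,0,-0.04],"roll":0,"jaw":0.5},{"xyz":[0,0,-0.09],"roll":0,"jaw":0.5},{"xyz":[0,0,-0.11],"roll":0,"jaw":0.5},{"xyz":[0,0,-0.11],"roll":0,"jaw":0.5},{"xyz":[-0.02,0,-0.11],"roll":0,"jaw":0.5},{"xyz":[-0.05,0,-0.11],"roll":0,"jaw":0.5},{"xyz":[-0.07,0,-0.11],"roll":0,"jaw":0.5},{"xyz":[-0.08,0,-0.11],"roll":0,"jaw":0.5}]'; python3 - <<'E'
from h import *
im,d,K,T,_=cam('wrist'); P=pts(d,K,T)
m=(P[...,2]>85)&(P[...,2]<110)&(P[...,0]>410)&(P[...,0]<500)&(abs(P[...,1]-297)<30); print('knob',m.sum(),np.percentile(P[m],[5,50,95],axis=0).round(1).tolist())
a,d,K,T,_=cam('top'); P=pts(d,K,T)
m=(P[...,2]>92)&(P[...,2]<104)&(P[...,0]>570)&(P[...,0]<660)&(P[...,1]>200)&(P[...,1]<260); print('grip',cv2.minAreaRect(P[m][:,:2].astype('f4')))
print(env.state()['ee_pos'],env.state()['force'])
s=cam('side')[0]
cv2.imwrite('pics/l.png',np.hstack([cv2.resize(a[100:340,100:500],(800,480))]))
E
```

```text
time_s: 84.3
ee_pos: [469.8, 298.1, 90.2]
ee_rot: [179.8, 0.3, 0.9]
force: [0.5, -0.6, 1.0]
gripper_width: 45.3
time_s: 85.3
ee_pos: [390.2, 297.7, 200.7]
ee_rot: [180.0, 0.0, 0.9]
force: [-0.3, 0.7, -0.0]
gripper_width: 45.4
knob 252 [[464.6, 291.2, 87.9], [468.9, 298.7, 98.2], [475.0, 305.4, 99.9]]
grip ((617.0617065429688, 233.77139282226562), (57.8811149597168, 9.975476264953613), 0.8135695457458496)
[390.62994641 297.87526104 201.15052498] [ 0.33236217 -0.27495875  0.4197065 ]
```

View pics/l.png

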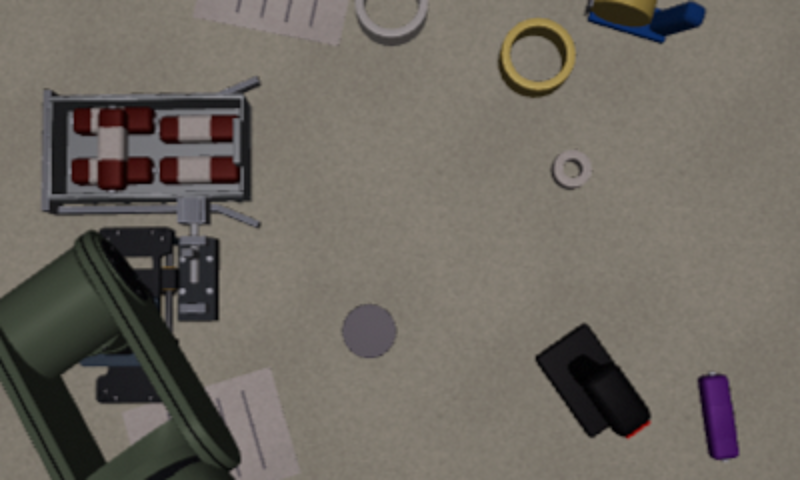

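Picture 14: crate docked with all five bars, rod through the keeper (193,210), bystanders unmoved. One last close check that the nose is still against the stop.

```bash
python3 - <<'E'
from h import *
im,d,K,T,_=cam('wrist'); P=pts(d,K,T)
m=(P[...,2]>92)&(P[...,2]<104)&(P[...,0]>570)&(P[...,0]<660)&(P[...,1]>200)&(P[...,1]<260); print('grip',m.sum(),cv2.minAreaRect(P[m][:,:2].astype('f4')) if m.sum()>9 else None)
m=(P[...,2]>64)&(P[...,2]<75)&(P[...,0]>560)&(P[...,0]<620)&(P[...,1]>470)&(P[...,1]<500); print('nose rim',m.sum(),np.percentile(P[m][:,1],[2,50,98]) if m.sum()>9 else None)
G=[]
for _ in range(3):
    a,d,K,T,_=cam('top'); P=pts(d,K,T)
    m=(P[...,2]>92)&(P[...,2]<104)&(P[...,0]>570)&(P[...,0]<660)&(P[...,1]>200)&(P[...,1]<260); G.append(np.median(P[m][:,1]))
print(G)
cv2.imwrite('pics/m.png',im)
E
```

```text
grip 90 ((622.818359375, 241.2686767578125), (36.14055252075195, 1.0546597242355347), 0.9381309747695923)
nose rim 0 None
[np.float64(235.0297600909221), np.float64(233.89422487092574), np.float64(234.73456434072327)]
```

View pics/m.png

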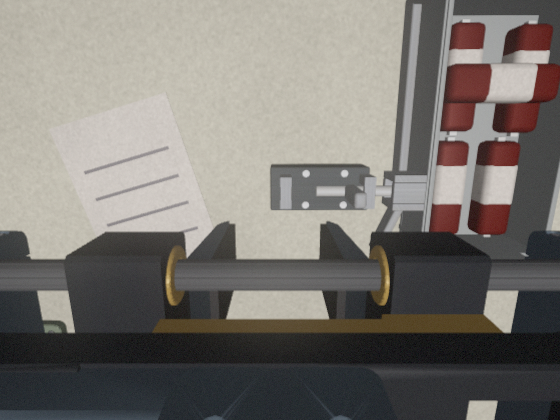

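Picture 15: the rod runs into the keeper at (385,190) and the crate is unmoved (plate inner face y≈241, as before). Handing in.

```bash
python3 -c "
from workcell import env
print(env.job_done()); print(env.state()['time_s'])"
```

```text
the job is handed in; nothing more can be done
None
the job is handed in; nothing more can be done
```

The job is handed in, about 86 s into the run. I drew the bolt back to its stop and laid all five bars in the crate. Then I slid the crate into the dock and pushed the bolt home through the keeper.

**Bars:** four lie in two rows of two, and the fifth lies crosswise on top. Bar B had moved about 15 mm, to the crate's +x wall, after I placed it. It stayed flat inside, so I left it.

**Crate:** I slid it with a light pinch on the grip plate at constant height until it stopped, with 22 N at the stop. My last checks put the nose at y ≈ 490.6 mm against a measured stop face at about 490 mm. The crate did not move while the bolt went in.

**Bolt:** it came to a hard stop at 22 N and the rod is visible in the keeper. The arm positions gave about 41.3 mm of travel and the wrist camera about 40.3 to 41.6 mm, against the nominal 42 mm. I put the difference down to tilt and measuring error.

**Bystanders:** the label roll, yellow tape roll, scanner, tub and purple look-alike look unmoved in the last top view.

**What went wrong:** my first two grasps of the knob closed on nothing, because the fingertips sit about 31 mm behind the reported TCP. I measured that offset with two cameras and corrected for it in every later move. The top camera also read a few mm off from the wrist camera, so I used the wrist camera for fine positions.

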